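Check a blind bore with the rod depth gauge and sort the block

TASK

Check the bore of the aluminium block: take the depth gauge out of its wooden stand, set its bridge flat on top of the block with the rod in the bore, slide the rod gently down until it bottoms, without forcing it, and read the exposed length of rod to get the depth. Then put the gauge back upright in its stand, bridge resting on the top, and stand the block upright in the tray it belongs in: green if the bore is 34 to 42 mm deep, yellow if it is shallower (to be drilled on), red if it is deeper (scrap). Leave the other things on the bench where they are.

Things in the scene. Friction and masses are not known exactly. Their poses are not given: they have to be found in the camera images.
- knob (a point): the dark knurled handle, 16 mm diameter, 38 mm high, on the top end of the gauge's rod, with a finger flange (24 mm diameter, 4 mm thick) at its foot: hold the gauge here, from above. This point is on its axis, 14 mm below its top, 24 mm above the flange and 124 mm above the rod's tip. z along the rod, up
- rod_tip (a point): lower tip of the gauge's round steel rod, 8 mm in diameter (the last 5 mm a cone down to 4 mm), 138 mm from tip to handle top. The rod slides through the bridge against a friction brake of about 3.5 N that holds it wherever it is left. At the start the tip stands 13 to 20 mm below the bridge's underside; it can go down to 56 mm
- bridge (a point): centre of the flat top of the bridge's round boss (22 mm diameter), from which the rod rises, 18 mm above the bridge's underside. Exposed length = from here to the handle's top (= to knob + 14 mm). Depth of the tip below the bridge's underside = 120 mm - exposed length. z up, y along the bridge
- bridge_foot (a point): centre of the flat underside of the gauge's bridge, a steel bar 80 x 36 x 12 mm, where the rod comes out of it. At the start it rests on top of the stand with the rod in the stand's hole
- gauge: the whole gauge, bridge and rod, 215 g; origin at the centre of the bridge's underside, z up along the rod, y along the bridge. A small brass screw at its side is not used
- block: loose aluminium block to be checked, 50 x 50 x 64 mm high, 0.34 to 0.5 kg, with a vertical blind bore in the middle of its top; stands on the black mat (3 mm thick); origin at the centre of its underside, z up, x and y square to its sides
- block_mid (a point): centre of the block, 32 mm above its underside, axes square to its sides: hold the block by two opposite sides
- bore_mouth (a point): centre of the bore's mouth in the block's flat top, 64 mm above its underside. The bore is 11 mm in diameter (1.5 mm of play all round the rod) and 26 to 50 mm deep: how deep must be felt with the rod. Pressing the gauge on the block with more than 35 N spoils them
- stand: fixed dark wooden gauge stand, 64 x 104 mm and 60 mm high, with one upright hole; origin at the centre of its underside on the table, y along its long side, z up
- stand_hole (a point): mouth of the stand's hole, centre of its flat top, 60 mm above the table: 14 mm in diameter, 58 mm deep. The gauge's bridge rests on this top
- green_tray: fixed open tray of green plastic, 124 x 124 mm outside, 28 mm high, walls and floor 4 mm thick; origin at the centre of its underside on the table, z up, x and y along its sides. For blocks with a good bore, 34 to 42 mm deep. The three trays stand side by side, in any order
- yellow_tray: fixed open tray of yellow plastic, 124 x 124 mm outside, 28 mm high, walls and floor 4 mm thick; origin at the centre of its underside on the table, z up, x and y along its sides. For blocks with a bore shallower than 34 mm. The three trays stand side by side, in any order
- red_tray: fixed open tray of red plastic, 124 x 124 mm outside, 28 mm high, walls and floor 4 mm thick; origin at the centre of its underside on the table, z up, x and y along its sides. For blocks with a bore deeper than 42 mm. The three trays stand side by side, in any order
There are look-alikes about, which are no part of the job. Leave any pink or turquoise look-alike of the block alone.

How it is judged:
By the outcome, as a careful person would: the job done as asked, in the order asked, and still so for the second after the job is handed in, with the robot touching nothing.
It also fails if it takes over 72 s, if anything falls off the work surface, if the arm or the gripper's body presses on something with over 40 N, if the wrist force passes 120 N, or if a joint passes its speed limit or range.

ROBOT

A 6-joint arm with a two-finger parallel gripper is mounted at the origin on the work surface. World frame = base frame: x ahead of the robot, y to its left, z up, the work surface at z = 0. Lengths are in mm, angles in rad, forces in N, time in s.
With the tool pointing down it reaches from about 400 to 825 mm from the base axis. Payload 7 kg.
Tool frame: the origin (TCP) lies midway between the tips of the shut fingers; the grasp point (between the pads) lies 19 mm behind it; z points along the fingers, y is the direction in which the jaws open and shut (so a half turn about z gives the same grasp; the last joint's range is limited). The gripper opens to 85 mm and grips with 20 to 120 N. Pads are 22 mm wide; open, the fingers measure 114 mm over their backs; the gripper's body (76 mm by 85 mm) begins 54 mm behind the grasp point. The pads swing forward as they close: fully open they stand 13 mm farther back than shut.
Start: joints at [-0.967, 0.359, 0.012, 0, -1.224, -0.288], TCP at [209.613, -641.606, 231.302] pointing down, gripper open.
Joint ranges: [-3.07, 3.07], [-1.43, 2.12], [-1.02, 1.25], [-3.03, 1.67], [-3.05, -0], [-3.03, 3.03]. Speed limits (rad/s): [2.39, 2.39, 3.01, 3.14, 3.14, 3.14].

INTERFACE

Orientations are given as a unit quaternion [w, x, y, z].
In Python, from station import sense, get_image, calibration, close_job, spot_in, regions_of gives the robot as it stands.
- The arm moves only by the tool apply_moves, never from a script. Its argument "moves" is a list of rows, each an object of numbers: "tx", "ty", "tz": the shift along the world's x, y, z scaled (see below); "rx", "ry", "rz": the turn, a rotation vector about the world's x, y, z scaled (see below); "hand": the opening, from -1 (shut) to 1 (fully open). A call has 1 to 12 rows; each row is the pose to reach, as a shift and turn from the pose commanded when the call began, turning the shorter way round; what a row does not reach only later rows make up. The controller multiplies each number of a shift by 40 cm and each number of a turn by 180 degrees. A row lasts 1/8 s, in which the tool goes at most 62.5 mm and 10.7 degrees, less where a joint would pass 70% of its speed; a pose out of reach is approached as far as the arm can. A call with a number of a shift or a turn outside -1 to 1 is refused whole. A call with a gripper value outside its range is refused whole. The fingers move at their own pace and stop on an object; "newtons" is the grip in N (left out, the last holds). Time passes only in rows, so rows that repeat a pose let the fingers close. It gives the time, the measured TCP pose, the force and the opening at its end, in the units of the state.
- sense(): the state, without advancing time (a new reading comes with each control period).
- get_image(name): name is "side" or "top" or "wrist"; returns the picture (400x640x3 uint8, red, green, blue); there is no depth.
- calibration(name): a dict with "camera_matrix" (3x3 intrinsics, pixels), "xyz" and "rotation" of the camera in the world; the wrist camera has in their place "hand_eye" (4x4, takes a point from camera to tool coordinates, whose origin is the TCP and whose axes are the flange's). Camera axes: x right, y up, looking along -z (the intrinsics and any distortion apply to the point x, -y, -z); pixel columns grow to the right and rows downward; lengths in mm; the calibration is good to about 2 mm. A picture is of the moment at which its call begins: read the wrist's pose just before it. calibration takes no time and is no camera call.
- close_job(): hands the job in, once; it reports no verdict.
Trained networks look in the newest picture that a camera, given by its name, has taken for a name from the list of things; names that differ only in an ending like _2 or _b are one class to them, and where a whole thing is asked for, a point or a joint stands for the part that bears it (a point fixed in the world has none). Each returns a list of dicts, best first, with "confidence" (0 to 1); they miss things now and then, are a little off and sometimes report something else, mostly with a low value. They report only what shows in the picture. A call takes as long as a camera call. They do not tell look-alikes from the thing itself.
- spot_in(camera, target): "position" ([column, row] in pixels, amid what is visible of it).
- regions_of(camera, target): "mask" (400x640 bool, what is visible of it) and "position" ([column, row] in pixels, amid what is visible of it).
The state is a dict: "t": time; "joints": joint angles; "qd": joint speeds; "joint_torque": joint torques, N m; "position": TCP position; "orientation": TCP orientation; "force": force on the tool from outside, world axes, zero at the start; "ft_torque": the same for the moment, N m; "grip_width": opening from 0.0 (shut) to 1.0 (fully open).
Only numpy, scipy, OpenCV 4.12 (cv2) and the standard library are available. Lean on these libraries where they do the work, as an engineer would, in place of code of your own. Each camera call takes 0.05 s, during which the arm holds its last target.

## Working session

There is one attempt and no reset: what is moved stays moved. The work goes in short steps, Python scripts to look and compute and a tool call to move; the robot and the scene stay as the last step left them, time stands still between calls to the robot, and variables do not carry over. Pictures are saved under pics/ and viewed, and the job is handed in when it is done.

Besides the shell and the picture viewer there is one more tool, called after "Emit:" in YAML: its name, and indented under it one key for each argument. apply_moves: Moves the arm, as the interface text tells. Shifts and turns lie within -1 to 1; 1 stands for 40 cm of shift or 180 degrees of turn. Its arguments: {"type":"object","properties":{"moves":{"type":"array"},"newtons":{"type":"number"}},"required":["moves"]}

```bash
ls; mkdir -p pics; python3 - <<'E'
from station import *
import cv2
s=sense(); print(s)
for n in ["side","top","wrist"]:
    im=get_image(n); cv2.imwrite(f"pics/{n}0.png",im[:,:,::-1]); print(n,calibration(n))
E
```

```text
pics
{'t': 0.0, 'joints': array([-9.66915581e-01,  3.59408012e-01,  1.10332765e-02, -3.21146688e-04,
       -1.22407812e+00, -2.88081998e-01]), 'qd': array([-1.52209147e-03, -4.83098590e-04, -3.80300993e-04,  1.13838024e-03,
        3.70512647e-04,  1.35450563e-05]), 'joint_torque': array([-1.43715675e-03, -5.83322096e+01,  2.93414748e+01,  6.93653271e+00,
       -5.99168343e-03,  1.86050599e-06]), 'position': array([ 209.44141286, -641.17662728,  230.34410053]), 'orientation': array([-2.21061490e-04, -1.57189996e-01,  9.87568021e-01,  8.12373103e-04]), 'force': array([ 0.24405011,  0.98623619, -0.29557705]), 'ft_torque': array([-0.06867392, -0.01353789, -0.01950993]), 'grip_width': 0.9976479692754691}
side {'camera_matrix': array([[489.00699746,   0.        , 314.73688154],
       [  0.        , 489.00699746, 195.90515077],
       [  0.        ,   0.        ,   1.        ]]), 'xyz': array([  13.04845324, -911.17336739, 1031.32999209]), 'rotation': array([ 0.88842366,  0.39705452, -0.08435611, -0.21432488])}
top {'camera_matrix': array([[514.2912471 ,   0.        , 316.32109325],
       [  0.        , 514.2912471 , 194.39706075],
       [  0.        ,   0.        ,   1.        ]]), 'xyz': array([ 159.04514302,  -57.00461228, 1533.72437434]), 'rotation': array([ 0.7100521 ,  0.06390149, -0.06514665, -0.69821094])}
wrist {'camera_matrix': array([[293.13202309,   0.        , 318.66921621],
       [  0.        , 293.13202309, 196.5260812 ],
       [  0.        ,   0.        ,   1.        ]]), 'hand_eye': array([[ 4.05438964e-04,  9.51333068e-01,  3.08164289e-01,
         7.97750314e+01],
       [ 9.99999278e-01, -7.34284286e-04,  9.51149311e-04,
         1.04722101e+00],
       [ 1.13113999e-03,  3.08163681e-01, -9.51332679e-01,
        -1.43366075e+02],
       [ 0.00000000e+00,  0.00000000e+00,  0.00000000e+00,
         1.00000000e+00]])}
```

View pics/side0.png

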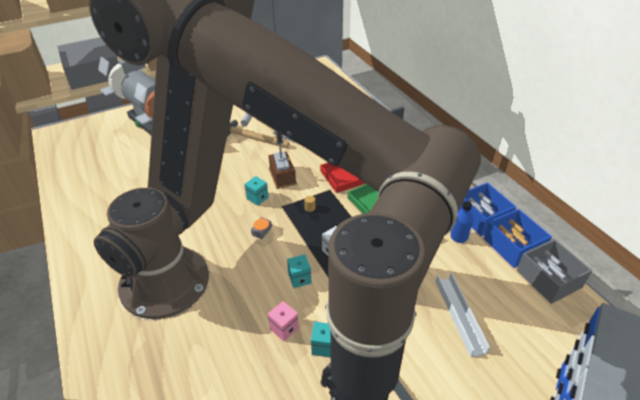

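View pics/top0.png

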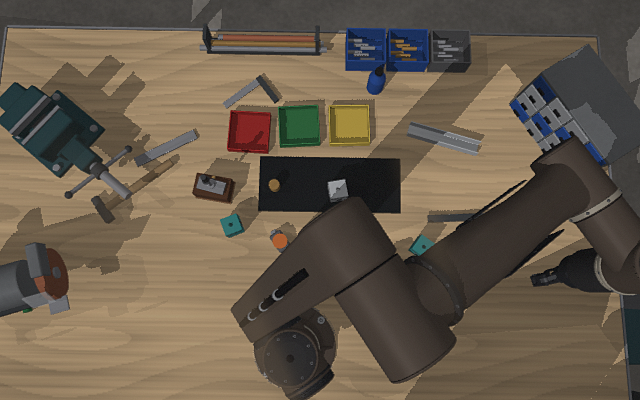

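View pics/wrist0.png

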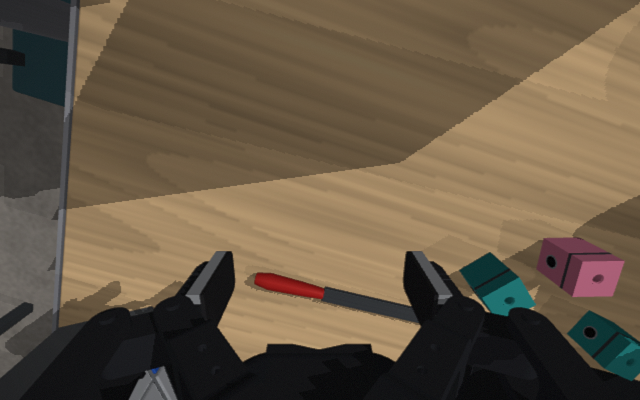

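The top view shows the stand and gauge at about (213,187), the block at (338,189), and the trays at (250,131), (300,126) and (350,124). Next I'll write helpers and get rough positions.

```bash
cat > h.py <<'E'
import numpy as np, cv2
from scipy.spatial.transform import Rotation as R
from station import *
def q2R(q): return R.from_quat([q[1],q[2],q[3],q[0]]).as_matrix()
def cam(name,s=None):
    c=calibration(name);K=np.array(c['camera_matrix'])
    if name=='wrist':
        T=np.array(c['hand_eye']);Rt=q2R(s['orientation'])
        return K,Rt@T[:3,:3],Rt@T[:3,3]+s['position']
    return K,q2R(c['rotation']),np.array(c['xyz'])
def ray(C,px):
    K,Rc,p=C; d=np.linalg.inv(K)@np.array([px[0],px[1],1.]); d=Rc@np.array([d[0],-d[1],-d[2]])
    return p,d
def onz(C,px,z):
    p,d=ray(C,px); return p+d*(z-p[2])/d[2]
def proj(C,X):
    K,Rc,p=C; v=Rc.T@(np.asarray(X,float)-p); u=K@np.array([v[0],-v[1],-v[2]]); return u[:2]/u[2]
def show(name,fn,crop=None,k=1):
    s=sense(); im=get_image(name)
    o=im[:,:,::-1]
    if crop: x0,y0,x1,y1=crop; o=o[y0:y1,x0:x1]
    if k!=1:o=cv2.resize(o,None,fx=k,fy=k,interpolation=cv2.INTER_CUBIC)
    cv2.imwrite('pics/'+fn,o); return s,im
E
python3 - <<'E'
from h import *
im=cv2.imread('pics/top0.png')
cv2.imwrite('pics/topc.png',cv2.resize(im[90:250,180:420],None,fx=3.3,fy=3.3,interpolation=cv2.INTER_CUBIC))
C=cam('top')
for n,px,z in [('stand',(213,187),60),('block',(338,187),67),('red',(250,131),28),('green',(300,126),28),('yellow',(350,124),28),('mat1',(261,157),3),('mat2',(400,157),3),('mat3',(259,211),3)]:
    print(n,onz(C,px,z).round(1))
s=sense();print(q2R(s['orientation']).round(3))
E
```

```text
stand [448.2 244.7  60. ]
block [ 453.1 -120.    67. ]
red [630.2 147.8  28. ]
green [648.7  -4.   28. ]
yellow [ 657.8 -156.6   28. ]
mat1 [555.7 114.2   3. ]
mat2 [ 563.1 -312.3    3. ]
mat3 [388.2 114.2   3. ]
[[-0.951 -0.31  -0.   ]
 [-0.31   0.951  0.001]
 [ 0.     0.001 -1.   ]]
```

View pics/topc.png

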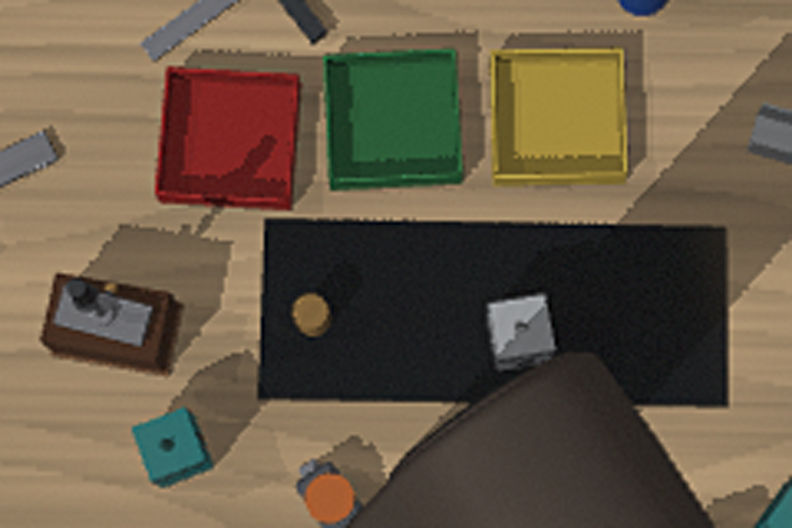

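Emit:
apply_moves:
  moves:
    - {"tx":0.7,"ty":0.97,"tz":0.2,"rz":-0.1,"hand":1}
    - {"tx":0.7,"ty":0.97,"tz":0.2,"rz":-0.1,"hand":1}
    - {"tx":0.7,"ty":0.97,"tz":0.2,"rz":-0.1,"hand":1}
    - {"tx":0.7,"ty":0.97,"tz":0.2,"rz":-0.1,"hand":1}
    - {"tx":0.7,"ty":0.97,"tz":0.2,"rz":-0.1,"hand":1}
    - {"tx":0.7,"ty":0.97,"tz":0.2,"rz":-0.1,"hand":1}
    - {"tx":0.7,"ty":0.97,"tz":0.2,"rz":-0.1,"hand":1}
    - {"tx":0.7,"ty":0.97,"tz":0.2,"rz":-0.1,"hand":1}

```text
validation failed for argument at $.mo...
```

Emit:
apply_moves:
  moves:
    - {"tx":0.7,"ty":0.97,"tz":0.2,"rx":0.0,"ry":0.0,"rz":-0.1,"hand":1.0}
    - {"tx":0.7,"ty":0.97,"tz":0.2,"rx":0.0,"ry":0.0,"rz":-0.1,"hand":1.0}
    - {"tx":0.7,"ty":0.97,"tz":0.2,"rx":0.0,"ry":0.0,"rz":-0.1,"hand":1.0}
    - {"tx":0.7,"ty":0.97,"tz":0.2,"rx":0.0,"ry":0.0,"rz":-0.1,"hand":1.0}
    - {"tx":0.7,"ty":0.97,"tz":0.2,"rx":0.0,"ry":0.0,"rz":-0.1,"hand":1.0}
    - {"tx":0.7,"ty":0.97,"tz":0.2,"rx":0.0,"ry":0.0,"rz":-0.1,"hand":1.0}
    - {"tx":0.7,"ty":0.97,"tz":0.2,"rx":0.0,"ry":0.0,"rz":-0.1,"hand":1.0}
    - {"tx":0.7,"ty":0.97,"tz":0.2,"rx":0.0,"ry":0.0,"rz":-0.1,"hand":1.0}

```text
t: 1.15
position: [490.6, -251.5, 311.8]
orientation: [0.0, -0.001, 1.0, 0.0]
force: [0.9, -0.3, 0.1]
grip_width: 0.996
```

Emit:
apply_moves:
  moves:
    - {"tx":0.0,"ty":0.35,"tz":0.0,"rx":0.0,"ry":0.0,"rz":0.0,"hand":1.0}
    - {"tx":0.0,"ty":0.35,"tz":0.0,"rx":0.0,"ry":0.0,"rz":0.0,"hand":1.0}
    - {"tx":0.0,"ty":0.35,"tz":0.0,"rx":0.0,"ry":0.0,"rz":0.0,"hand":1.0}
    - {"tx":0.0,"ty":0.35,"tz":0.0,"rx":0.0,"ry":0.0,"rz":0.0,"hand":1.0}

```text
t: 1.65
position: [489.6, -112.7, 311.4]
orientation: [0.0, -0.002, 1.0, 0.0]
force: [0.4, -0.3, 0.2]
grip_width: 0.999
```

```bash
python3 - <<'E'
from h import *
s,im=show('wrist','w1.png'); C=cam('wrist',s); print(s['position'])
for z in [67]:
  for d in spot_in('wrist','bore_mouth')[:4]: print(d['confidence'],d['position'],onz(C,d['position'],z))
for d in regions_of('wrist','block')[:6]:
  print(d['confidence'],d['position'],d['mask'].sum(), onz(C,d['position'],67))
E
```

```text
[ 489.63270087 -112.73385501  311.4215239 ]
0.94 [126.1, 15.8] [ 316.14677295 -336.35323833   67.        ]
0.89 [281.2, 24.6] [ 324.3940558  -156.83248635   67.        ]
0.83 [315.5, 131.5] [ 446.71843035 -116.62075589   67.        ]
0.65 [558.7, 45.8] [345.2951308 172.9712535  67.       ]
0.88 [555.6, 46.2] 3570 [345.74000901 169.38959166  67.        ]
0.71 [314.8, 132.0] 1588 [ 447.35904421 -117.52869883   67.        ]
0.67 [279.0, 23.3] 2413 [ 323.06475116 -159.35328789   67.        ]
0.63 [123.1, 8.9] 1494 [ 309.19150406 -338.42891006   67.        ]
```

View pics/w1.png

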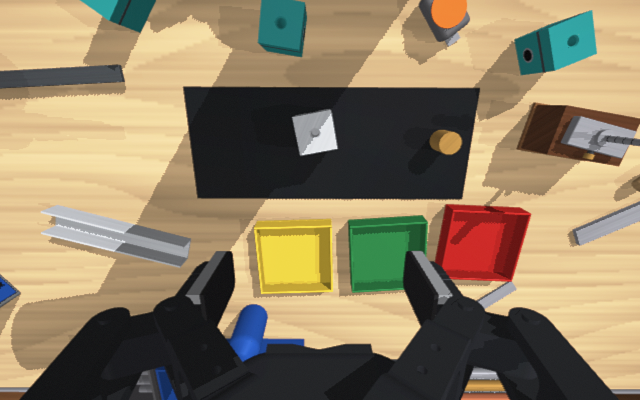

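Emit:
apply_moves:
  moves:
    - {"tx":-0.1,"ty":-0.01,"tz":-0.35,"rx":0.0,"ry":0.0,"rz":0.0,"hand":1.0}
    - {"tx":-0.1,"ty":-0.01,"tz":-0.35,"rx":0.0,"ry":0.0,"rz":0.0,"hand":1.0}
    - {"tx":-0.1,"ty":-0.01,"tz":-0.35,"rx":0.0,"ry":0.0,"rz":0.0,"hand":1.0}
    - {"tx":-0.1,"ty":-0.01,"tz":-0.35,"rx":0.0,"ry":0.0,"rz":0.0,"hand":1.0}

```text
t: 2.3
position: [448.3, -118.9, 170.0]
orientation: [-0.002, 0.0, 1.0, -0.0]
force: [0.3, 0.4, 0.6]
grip_width: 0.998
```

```bash
python3 - <<'E'
from h import *
s,im=show('wrist','w2.png',(220,120,420,270),4); C=cam('wrist',s); print(s['position'],s['orientation'],s['qd'])
for d in spot_in('wrist','bore_mouth')[:2]: print(d['confidence'],d['position'],onz(C,d['position'],67))
for i,d in enumerate(regions_of('wrist','block')[:2]):
  print(d['confidence'],d['position'],d['mask'].sum(), onz(C,d['position'],67))
  np.save(f'm{i}.npy',d['mask'])
E
```

```text
[ 448.25835295 -118.90150931  170.00666847] [-1.74697590e-03  2.17782967e-04  9.99998408e-01 -2.91417599e-04] [ 0.00492738 -0.02109234  0.06567845  0.01676894 -0.02502592 -0.00113109]
0.94 [43.5, 20.2] [ 310.50502519 -322.51743139   67.        ]
0.93 [267.4, 36.5] [ 321.35756458 -157.00584754   67.        ]
0.89 [41.7, 23.3] 3503 [ 312.53423484 -324.43986105   67.        ]
0.88 [265.2, 40.3] 5366 [ 323.9207501  -158.80383837   67.        ]
```

View pics/w2.png

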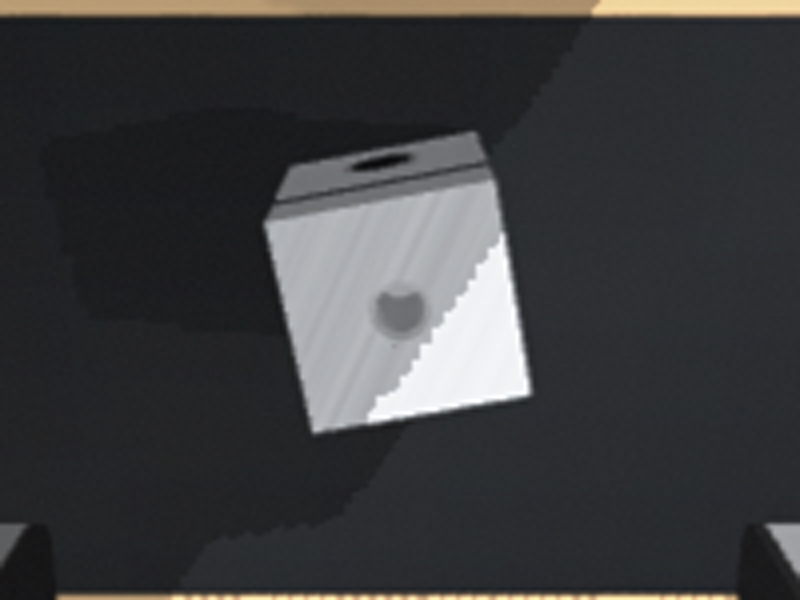

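```bash
python3 - <<'E'
from h import *
s={'position':np.array([448.258,-118.9015,170.0067]),'orientation':[-1.74697590e-03,2.17782967e-04,9.99998408e-01,-2.91417599e-04]}
C=cam('wrist',s)
P=[onz(C,((x+.5)/4-.5+220,(y+.5)/4-.5+120),67) for x,y in [(265,222),(495,181),(531,394),(313,433),(400,309)]]
P=np.array(P)[:,:2]; print(P.round(1), P[:4].mean(0))
for i in range(4):
    d=P[(i+1)%4]-P[i]; print(np.hypot(*d), np.degrees(np.arctan2(d[1],d[0])))
E
```

```text
[[ 428.3 -146.8]
 [ 419.4  -97.3]
 [ 468.3  -87.9]
 [ 477.9 -137.5]
 [ 448.1 -117.6]] [ 448.4564672  -117.38164165]
50.228348977328984 100.31770144370734
49.79397962147945 10.879601900566355
50.4504813911456 -79.00624973534751
50.38757234535979 -169.37561872931147
```

Emit:
apply_moves:
  moves:
    - {"tx":0.0,"ty":0.0,"tz":0.15,"rx":0.0,"ry":0.0,"rz":0.0,"hand":1.0}
    - {"tx":0.02,"ty":0.9,"tz":0.27,"rx":0.0,"ry":0.0,"rz":0.0,"hand":1.0}
    - {"tx":0.02,"ty":0.9,"tz":0.27,"rx":0.0,"ry":0.0,"rz":0.0,"hand":1.0}
    - {"tx":0.02,"ty":0.9,"tz":0.27,"rx":0.0,"ry":0.0,"rz":0.0,"hand":1.0}
    - {"tx":0.02,"ty":0.9,"tz":0.27,"rx":0.0,"ry":0.0,"rz":0.0,"hand":1.0}
    - {"tx":0.02,"ty":0.9,"tz":0.27,"rx":0.0,"ry":0.0,"rz":0.0,"hand":1.0}
    - {"tx":0.02,"ty":0.9,"tz":0.27,"rx":0.0,"ry":0.0,"rz":0.0,"hand":1.0}
    - {"tx":0.02,"ty":0.9,"tz":0.27,"rx":0.0,"ry":0.0,"rz":0.0,"hand":1.0}

```text
t: 3.45
position: [458.4, 246.0, 280.7]
orientation: [0.001, -0.002, 1.0, 0.001]
force: [-0.8, -0.2, -0.1]
grip_width: 0.997
```

```bash
python3 - <<'E'
from h import *
s,im=show('wrist','w3.png',(220,60,420,210),4); C=cam('wrist',s); print(s['position'].tolist(),s['orientation'].tolist(),s['qd'])
for n,z in [('knob',167),('bridge',78),('stand',60)]:
  for d in spot_in('wrist',n)[:2]: print(n,d['confidence'],d['position'],onz(C,d['position'],z))
E
```

```text
[458.4097148303705, 245.96936621067448, 280.72225076151057] [0.0009611055115493272, -0.0024469308148150773, 0.9999961825978539, 0.0008506441692751674] [-0.04140717 -0.02493583 -0.04829546 -0.00583587 -0.00287668  0.03218027]
knob 0.83 [325.4, 184.5] [450.40605848 252.757259   167.        ]
bridge 0.79 [321.3, 169.7] [456.96414432 249.91935906  78.        ]
bridge 0.44 [37.5, 153.7] [439.32887889 -86.22096039  78.        ]
stand 0.6 [322.7, 144.9] [429.77599526 251.59845068  60.        ]
```

View pics/w3.png

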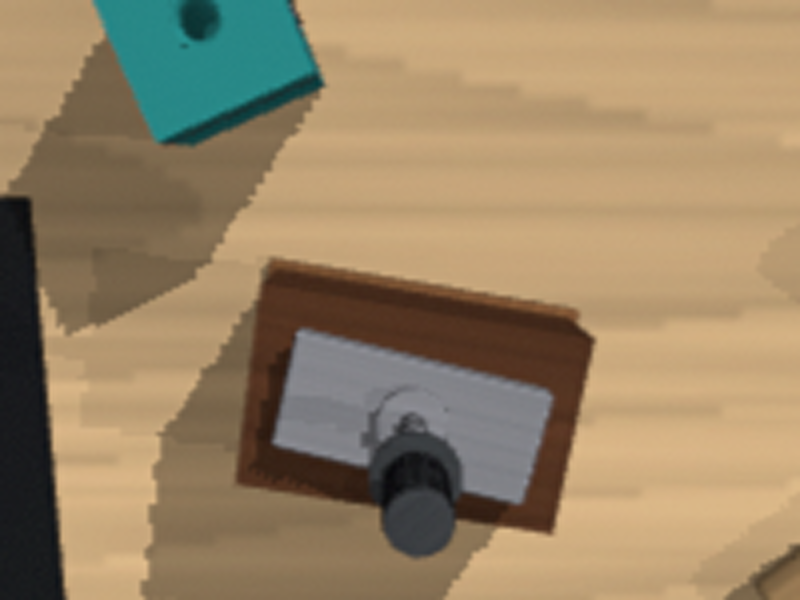

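```bash
python3 - <<'E'
from h import *
s={'position':np.array([458.4097148303705, 245.96936621067448, 280.72225076151057]),'orientation':[0.0009611055115493272, -0.0024469308148150773, 0.9999961825978539, 0.0008506441692751674]}
C=cam('wrist',s)
px=lambda x,y:((x+.5)/4-.5+220,(y+.5)/4-.5+60)
P=np.array([onz(C,px(x,y),72) for x,y in [(299,328),(553,391),(524,502),(272,443)]])[:,:2]
c=P.mean(0);print(P.round(1),c)
for i in range(4):
    d=P[(i+1)%4]-P[i]; print(np.hypot(*d), np.degrees(np.arctan2(d[1],d[0])))
S=np.array([onz(C,px(x,y),60) for x,y in [(262,275),(594,342),(552,533),(237,484)]])[:,:2];print('stand',S,S.mean(0))
for i in range(4):
    d=S[(i+1)%4]-S[i]; print(np.hypot(*d), np.degrees(np.arctan2(d[1],d[0])))
for z in (170,175,180,185): print(z,onz(C,px(418,520),z))
# handle radius check: project top circle and see extents
for z in (173,176,179,182,185):
    q=[proj(C,[c[0]+8*np.cos(a),c[1]+8*np.sin(a),z]) for a in np.linspace(0,6.28,60)]; q=np.array(q)
    q=(q-[220,60]+.5)*4-.5; print(z,q.min(0).round(0),q.max(0).round(0))
E
```

```text
[[424.4 217.7]
 [442.9 294.1]
 [477.8 286.7]
 [459.4 208.7]] [451.10443354 251.79503759]
78.67022498773822 76.39797455831805
35.70305164493662 -11.979545570760129
80.19041434315993 -103.27026371111366
36.15663265613602 165.5930149910217
stand [[410.05904924 205.79731914]
 [429.76075799 307.72030618]
 [491.61865668 297.62261723]
 [475.66186283 195.79888256]] [451.77508169 251.73478128]
103.80969422136273 79.0596581678643
62.67665396712582 -9.27119450119222
103.06644562026162 -98.90638329608457
66.36036380444303 171.33431335249043
170 [454.37629608 251.58192735 170.        ]
175 [452.87410598 251.47228968 175.        ]
180 [451.37191588 251.36265201 180.        ]
185 [449.86972578 251.25301433 185.        ]
173 [383. 475.] [455. 544.]
176 [383. 478.] [456. 548.]
179 [383. 482.] [457. 552.]
182 [383. 486.] [457. 557.]
185 [383. 489.] [458. 561.]
```

```bash
python3 - <<'E'
from h import *
for i in range(5):
    s=sense(); print(s['t'],s['position'].round(2),s['qd'].round(3),s['force'].round(2), s['orientation'].round(4))
    get_image('wrist')
E
```

```text
3.65 [457.8  241.8  279.87] [-0.009 -0.004 -0.009 -0.001  0.003 -0.003] [ 0.67  0.42 -0.39] [ 3.e-04 -5.e-04  1.e+00  3.e-04]
3.7 [457.79 241.57 279.78] [-0.004 -0.001 -0.003 -0.     0.002 -0.   ] [ 0.25 -0.57 -0.52] [ 2.e-04 -3.e-04  1.e+00  2.e-04]
3.75 [457.8  241.48 279.75] [-0.     0.001 -0.002  0.001  0.002 -0.001] [-0.67 -0.92  1.01] [ 2.e-04 -2.e-04  1.e+00  2.e-04]
3.8 [457.8  241.47 279.68] [ 0.002  0.001  0.001 -0.002  0.    -0.003] [ 1.42 -0.65 -0.51] [ 2.e-04 -2.e-04  1.e+00  2.e-04]
3.85 [457.79 241.54 279.62] [ 0.001  0.002  0.    -0.     0.003 -0.001] [ 0.23  0.52 -0.62] [ 2.e-04 -2.e-04  1.e+00  2.e-04]
```

```bash
python3 - <<'E'
from h import *
s,im=show('wrist','w4.png',(220,60,420,210),4); print(s['position'].tolist(),s['orientation'].tolist())
E
```

```text
[457.76887391609813, 241.62918449827808, 279.55390336902366] [0.000144141273769023, -0.0002475014896220465, 0.9999999475653656, 0.0001511144333749697]
```

View pics/w4.png

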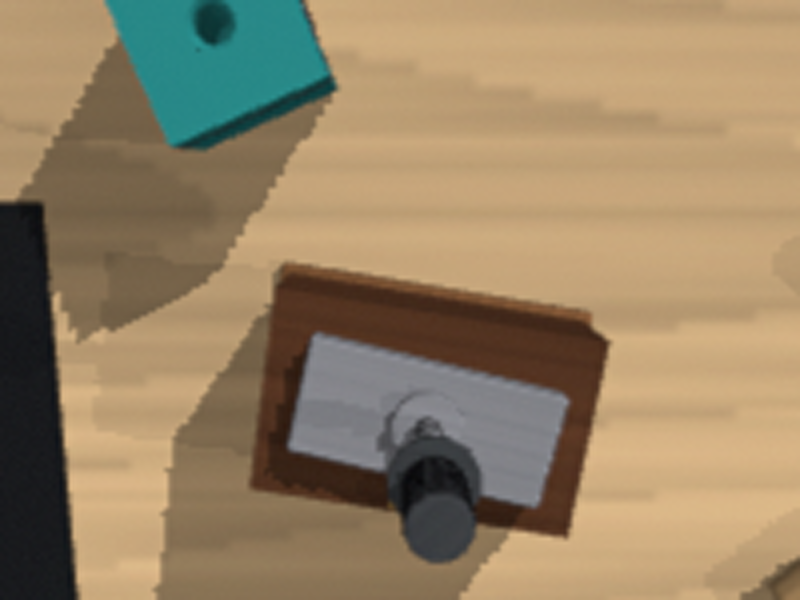

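```bash
python3 - <<'E'
from h import *
s={'position':np.array([457.769,241.629,279.554]),'orientation':[0.000144,-0.0002475,1,0.000151]}
C=cam('wrist',s)
px=lambda x,y:((x+.5)/4-.5+220,(y+.5)/4-.5+60)
P=np.array([onz(C,px(x,y),72) for x,y in [(313,331),(569,398),(540,508),(287,449)]])[:,:2]
c=P.mean(0);print(P.round(1),c)
S=np.array([onz(C,px(x,y),60) for x,y in [(278,279),(608,342),(568,537),(250,488)]])[:,:2];print('stand',S.mean(0))
for z in (175,180,185): print(z,onz(C,px(440,526),z))
for z in (176,179,182,185):
    q=[proj(C,[c[0]+8*np.cos(a),c[1]+8*np.sin(a),z]) for a in np.linspace(0,6.28,60)]; q=np.array(q)
    q=(q-[220,60]+.5)*4-.5; print(z,q.min(0).round(0),q.max(0).round(0))
E
```

```text
[[424.  217.4]
 [444.  294.3]
 [478.6 286.9]
 [459.9 208.7]] [451.60753137 251.83077101]
stand [451.51990226 251.70554753]
175 [453.11374319 251.85582821 175.        ]
180 [451.59225121 251.66159894 180.        ]
185 [450.07075924 251.46736968 185.        ]
176 [404. 486.] [477. 555.]
179 [404. 489.] [477. 560.]
182 [404. 493.] [478. 564.]
185 [404. 497.] [479. 569.]
```

Emit:
apply_moves:
  moves:
    - {"tx":-0.0155,"ty":0.0255,"tz":-0.1,"rx":0.0,"ry":0.0,"rz":0.0,"hand":1.0}
    - {"tx":-0.0155,"ty":0.0255,"tz":-0.22,"rx":0.0,"ry":0.0,"rz":0.0,"hand":1.0}
    - {"tx":-0.0155,"ty":0.0255,"tz":-0.3,"rx":0.0,"ry":0.0,"rz":0.0,"hand":1.0}
    - {"tx":-0.0155,"ty":0.0255,"tz":-0.324,"rx":0.0,"ry":0.0,"rz":0.0,"hand":1.0}
    - {"tx":-0.0155,"ty":0.0255,"tz":-0.324,"rx":0.0,"ry":0.0,"rz":0.0,"hand":0.0}
    - {"tx":-0.0155,"ty":0.0255,"tz":-0.324,"rx":0.0,"ry":0.0,"rz":0.0,"hand":-0.3}
    - {"tx":-0.0155,"ty":0.0255,"tz":-0.324,"rx":0.0,"ry":0.0,"rz":0.0,"hand":-0.3}
    - {"tx":-0.0155,"ty":0.0255,"tz":-0.324,"rx":0.0,"ry":0.0,"rz":0.0,"hand":-0.3}
  newtons: 40

```text
t: 4.95
position: [451.6, 252.9, 150.4]
orientation: [0.0, -0.001, 1.0, 0.001]
force: [0.2, 0.1, -0.6]
grip_width: 0.348
```

```bash
python3 - <<'E'
from h import *
s,im=show('wrist','w5.png',(200,120,440,300),3.3); print(s['position'].tolist(),s['orientation'].tolist(),s['grip_width'],s['force'])
E
```

```text
[451.64672187746055, 252.85039846826896, 150.43502113323393] [0.00043978218839494184, -0.0008351498106211097, 0.9999994244295736, 0.0005101538415653309] 0.3477808086308129 [ 0.24429137  0.09496493 -0.57713606]
```

View pics/w5.png

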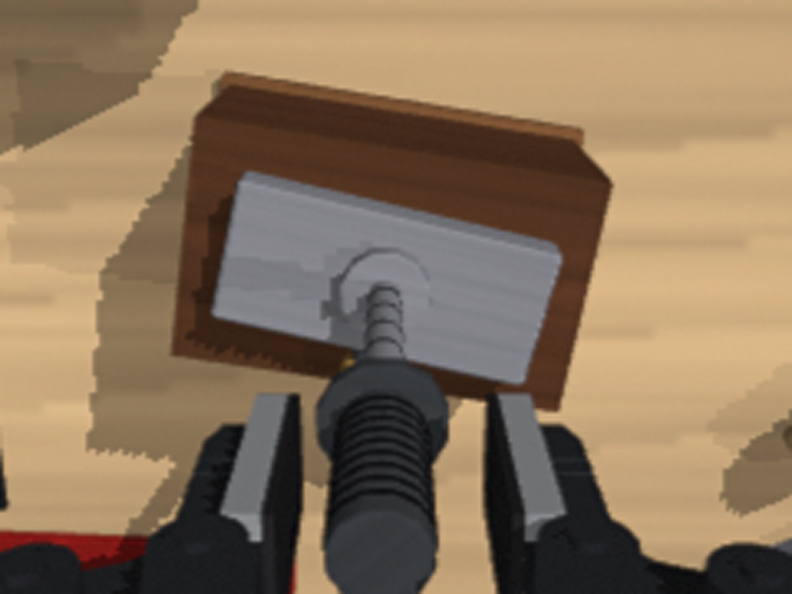

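Emit:
apply_moves:
  moves:
    - {"tx":0.0,"ty":-0.004,"tz":0.0,"rx":0.0,"ry":0.0,"rz":0.0,"hand":-0.35}
    - {"tx":0.0,"ty":-0.004,"tz":0.0,"rx":0.0,"ry":0.0,"rz":0.0,"hand":-0.5}
    - {"tx":0.0,"ty":-0.004,"tz":0.0,"rx":0.0,"ry":0.0,"rz":0.0,"hand":-1.0}
    - {"tx":0.0,"ty":-0.004,"tz":0.0,"rx":0.0,"ry":0.0,"rz":0.0,"hand":-1.0}
    - {"tx":0.0,"ty":-0.004,"tz":0.0,"rx":0.0,"ry":0.0,"rz":0.0,"hand":-1.0}
    - {"tx":0.0,"ty":-0.004,"tz":0.0,"rx":0.0,"ry":0.0,"rz":0.0,"hand":-1.0}
  newtons: 40

```text
t: 5.75
position: [451.4, 251.0, 149.7]
orientation: [0.0, -0.001, 1.0, 0.0]
force: [-0.1, 0.3, 1.0]
grip_width: 0.177
```

```bash
python3 - <<'E'
from h import *
s,im=show('wrist','w6.png',(200,120,440,300),3.3); print(s['position'].tolist(),s['orientation'].tolist(),s['grip_width'],s['force'])
E
```

```text
[451.4247916940727, 251.00478025065286, 149.71953437586626] [9.03429986086491e-06, -0.0008240117377016393, 0.9999996604383141, 6.80396537538896e-06] 0.17691701056856612 [-0.05194256  0.33988502  0.98205452]
```

View pics/w6.png

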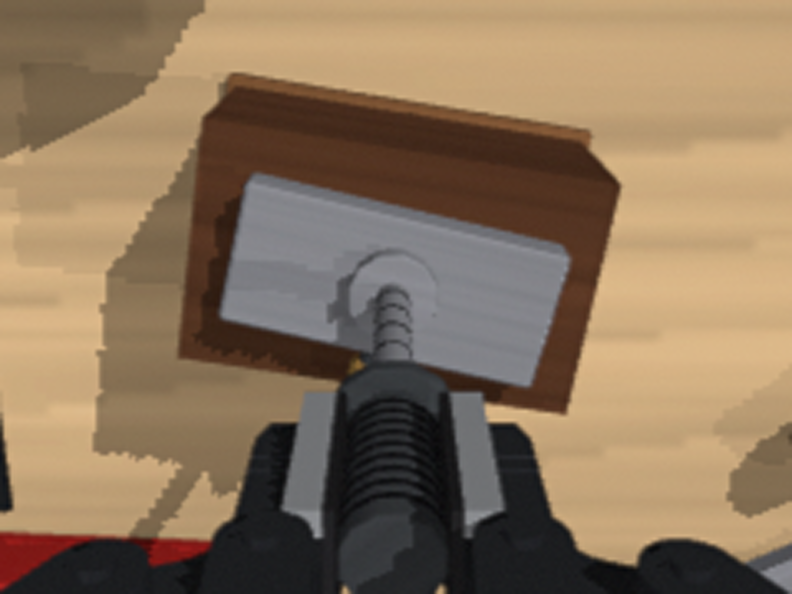

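Emit:
apply_moves:
  moves:
    - {"tx":0.0,"ty":0.0,"tz":0.01,"rx":0.0,"ry":0.0,"rz":0.0,"hand":-1.0}
    - {"tx":0.0,"ty":0.0,"tz":0.04,"rx":0.0,"ry":0.0,"rz":0.0,"hand":-1.0}
    - {"tx":0.0,"ty":0.0,"tz":0.1,"rx":0.0,"ry":0.0,"rz":0.0,"hand":-1.0}
    - {"tx":0.0,"ty":0.0,"tz":0.17,"rx":0.0,"ry":0.0,"rz":0.0,"hand":-1.0}
    - {"tx":0.0,"ty":0.0,"tz":0.2,"rx":0.0,"ry":0.0,"rz":0.0,"hand":-1.0}
    - {"tx":0.0,"ty":-0.1,"tz":0.2,"rx":0.0,"ry":0.0,"rz":0.0,"hand":-1.0}
    - {"tx":0.0,"ty":-0.2,"tz":0.2,"rx":0.0,"ry":0.0,"rz":0.0,"hand":-1.0}
    - {"tx":0.0,"ty":-0.35,"tz":0.2,"rx":0.0,"ry":0.0,"rz":0.0,"hand":-1.0}
    - {"tx":0.0,"ty":-0.5,"tz":0.2,"rx":0.0,"ry":0.0,"rz":0.0,"hand":-1.0}
    - {"tx":0.0,"ty":-0.62,"tz":0.2,"rx":0.0,"ry":0.0,"rz":0.0,"hand":-1.0}
    - {"tx":0.0,"ty":-0.7,"tz":0.2,"rx":0.0,"ry":0.0,"rz":0.0,"hand":-1.0}
    - {"tx":0.0,"ty":-0.7,"tz":0.2,"rx":0.0,"ry":0.0,"rz":0.0,"hand":-1.0}

```text
t: 7.3
position: [450.8, -30.8, 229.5]
orientation: [-0.0, 0.001, 1.0, -0.0]
force: [0.2, 0.2, -1.6]
grip_width: 0.174
```

```bash
python3 - <<'E'
from h import *
get_image('top');get_image('top')
s,im=show('wrist','w7.png',(200,120,440,300),3.3); print(s['position'].tolist(),s['orientation'].tolist(),s['grip_width'],s['force'])
E
```

```text
[451.180347007475, -29.24054286477436, 229.5540865236679] [-0.0001397763375008171, -0.00016983258631130563, 0.9999999712432407, 9.556665725558443e-05] 0.17337308345003388 [-0.43731549 -0.12797873 -2.85674651]
```

View pics/w7.png

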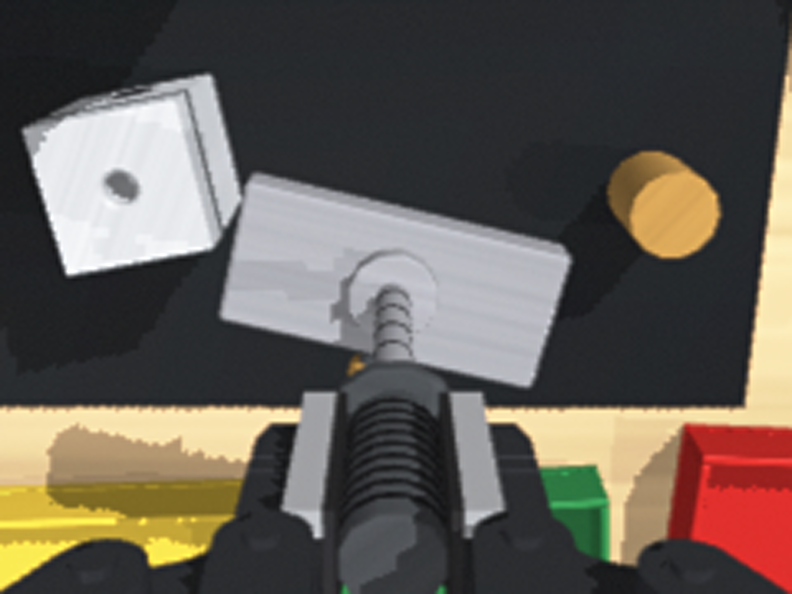

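```bash
cat > g.py <<'E'
from h import *
s={'position':np.array([451.18,-29.24,229.554]),'orientation':[-0.00014,-0.00017,1,0.0000956]}
C=cam('wrist',s)
px=lambda x,y:((x+.5)/3.3-.5+200,(y+.5)/3.3-.5+120)
P=np.array([onz(C,px(x,y),229.55-77.7) for x,y in [(250,185),(563,259),(532,388),(220,320)]])[:,:2]
c=P.mean(0);print(P.round(1),c,c-s['position'][:2])
for i in range(4):
    d=P[(i+1)%4]-P[i]; print(np.hypot(*d), np.degrees(np.arctan2(d[1],d[0])))
print('boss',onz(C,px(393,291),229.55-71.7))
print('bore',onz(C,px(121,187),67))
# overlay model
im=cv2.imread('pics/w7.png')
def draw(ax,yaw,zf,col,e0=17):
    cy,sy=np.cos(yaw),np.sin(yaw)
    def D(pts,close=True):
        q=np.array([(proj(C,p)-[200,120]+.5)*3.3-.5 for p in pts]);cv2.polylines(im,[np.round(q).astype(int)],close,col,1)
    for z in (0,12):
        D([[ax[0]+cy*a-sy*b,ax[1]+sy*a+cy*b,zf+z] for a,b in [(-18,-40),(18,-40),(18,40),(-18,40)]])
    t=np.linspace(0,2*np.pi,40)
    H=zf-e0
    for r,z in [(11,zf+18),(8,H+138),(12,H+100),(12,H+104),(8,H+104)]: D([[ax[0]+r*np.cos(a),ax[1]+r*np.sin(a),z] for a in t])
draw(c,np.radians(-13.2),229.55-89.7,(0,0,255))
cv2.imwrite('pics/w7o.png',im)
E
python3 g.py
```

```text
[[425.9 -62.2]
 [444.1  12.3]
 [478.3   6.4]
 [460.  -71.1]] [452.05360983 -28.68336892] [0.87360983 0.55663108]
76.71136963239431 76.2507664049777
34.6847491040911 -9.824802520990419
79.62703727510632 -103.2956674217636
35.23788611895143 165.37380671006363
boss [450.13589523 -28.62692917 157.85      ]
bore [ 447.56720007 -117.13011762   67.        ]
```

View pics/w7o.png

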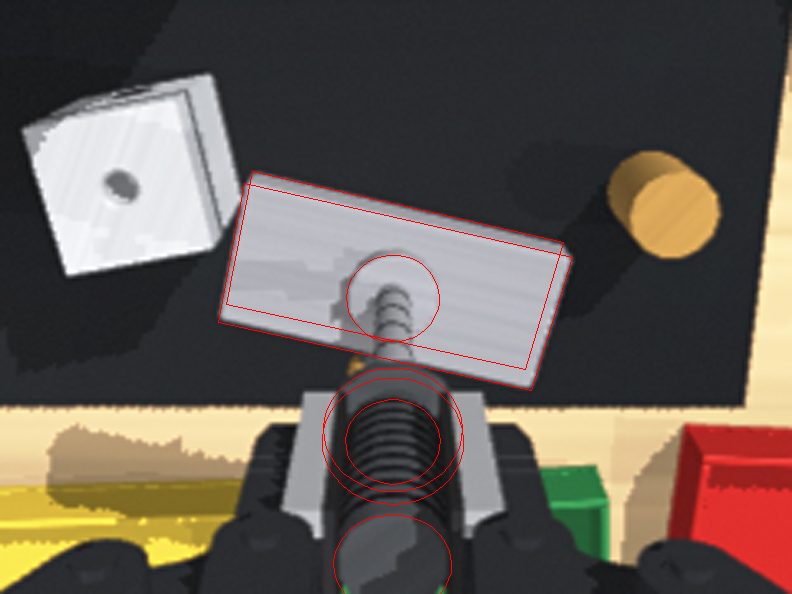

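```bash
cat >> g.py <<'E'
B=np.array([onz(C,px(x,y),67) for x,y in [(23,130),(186,92),(217,246),(68,275)]])[:,:2]
print('blk',B.round(1),B.mean(0)); print([np.hypot(*(B[(i+1)%4]-B[i])) for i in range(4)])
E
python3 g.py|tail -5; python3 -c "
import cv2;im=cv2.imread('pics/w7.png')[60:300,0:260];cv2.imwrite('pics/w7b.png',cv2.resize(im,None,fx=2.3,fy=2.3))"
```

```text
blk [[ 428.9 -146.8]
 [ 416.7  -94. ]
 [ 467.7  -87. ]
 [ 477.9 -137.5]] [ 447.7911983  -116.32500467]
[np.float64(54.21921821491383), np.float64(51.396527404759205), np.float64(51.49763928369326), np.float64(49.89071568416793)]
```

View pics/w7b.png

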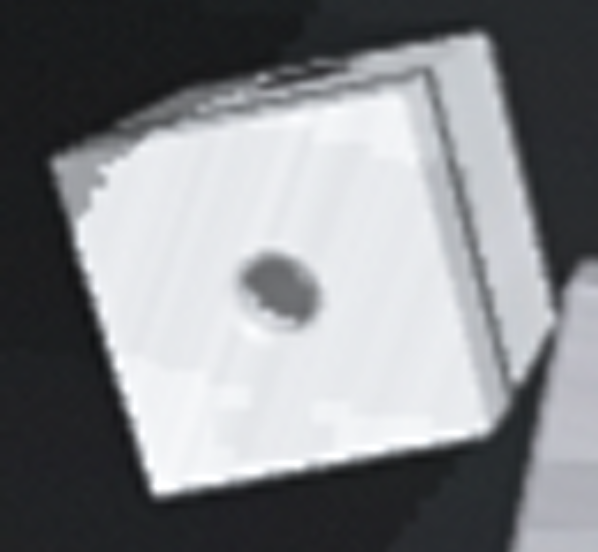

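```bash
cat >> g.py <<'E'
B=np.array([onz(C,px(x,y),67) for x,y in [(23,128.7),(176.5,99),(212.3,250),(66.5,275.2)]])[:,:2]
print('blk',B.round(1),B.mean(0)); print([np.hypot(*(B[(i+1)%4]-B[i])) for i in range(4)])
print('bore',onz(C,px(121.7,186.5),67))
E
python3 g.py|tail -3
```

```text
[ 478.  -138. ]] [ 448.60521049 -117.63650681]
[np.float64(50.54916929857684), np.float64(50.81897890570541), np.float64(50.14066338512849), np.float64(50.27182686551507)]
bore [ 447.39979933 -116.88808727   67.        ]
```

Emit:
apply_moves:
  moves:
    - {"tx":-0.005,"ty":-0.07,"tz":0.0,"rx":0.0,"ry":0.0,"rz":0.0,"hand":-1.0}
    - {"tx":-0.009,"ty":-0.17,"tz":0.0,"rx":0.0,"ry":0.0,"rz":0.0,"hand":-1.0}
    - {"tx":-0.009,"ty":-0.222,"tz":-0.05,"rx":0.0,"ry":0.0,"rz":0.0,"hand":-1.0}
    - {"tx":-0.009,"ty":-0.222,"tz":-0.12,"rx":0.0,"ry":0.0,"rz":0.0,"hand":-1.0}
    - {"tx":-0.009,"ty":-0.222,"tz":-0.125,"rx":0.0,"ry":0.0,"rz":0.0,"hand":-1.0}
    - {"tx":-0.009,"ty":-0.222,"tz":-0.125,"rx":0.0,"ry":0.0,"rz":0.0,"hand":-1.0}
    - {"tx":-0.009,"ty":-0.222,"tz":-0.125,"rx":0.0,"ry":0.0,"rz":0.0,"hand":-1.0}

```text
t: 8.32
position: [448.7, -117.3, 180.8]
orientation: [0.001, -0.001, 1.0, 0.0]
force: [-0.2, -0.3, -2.0]
grip_width: 0.173
```

```bash
python3 - <<'E'
from h import *
s,im=show('wrist','w8.png',(200,120,440,300),3.3); print(s['position'].tolist(),s['orientation'].tolist(),s['grip_width'],s['force'])
s,im=show('side','s8.png',(270,150,430,270),5)
for i in range(3): print(sense()['position'],sense()['force']); get_image('side')
E
```

```text
[448.67858147402916, -117.27762939917434, 180.82399913920835] [0.0009123284338471554, -0.0014171070464334716, 0.9999985796913948, 8.924172400534506e-06] 0.17253410035658032 [-0.20985729 -0.2849076  -2.01703365]
[ 448.42904921 -117.44040927  180.61134404] [-0.21690671 -0.44758513 -1.55864778]
[ 448.25369873 -117.53983167  180.4336195 ] [-0.03738471  0.82840675 -1.84553631]
[ 448.11912275 -117.61050205  180.27643165] [ 0.24374926 -0.47753148 -1.41854188]
```

View pics/w8.png

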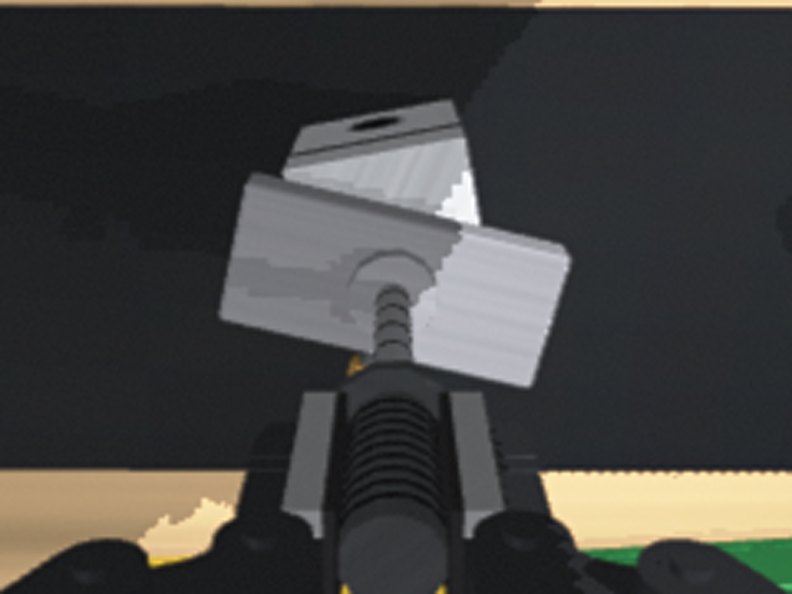

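View pics/s8.png

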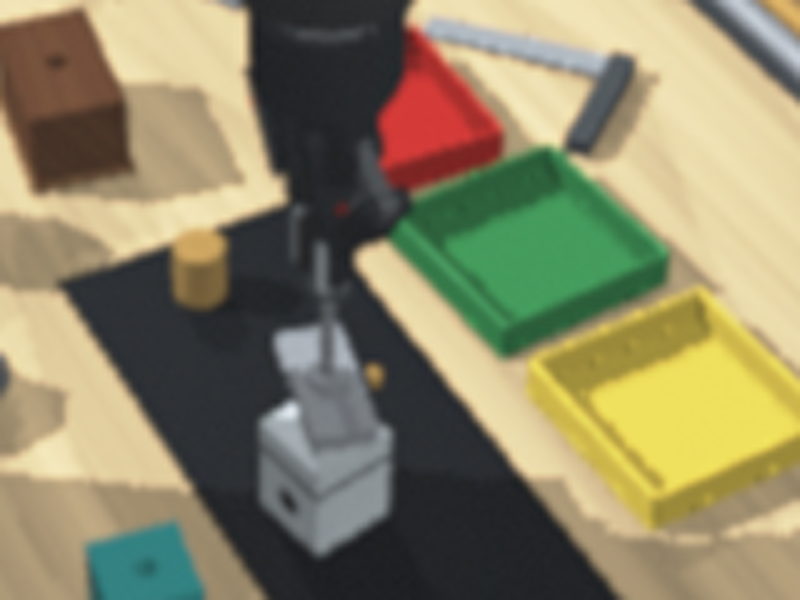

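Emit:
apply_moves:
  moves:
    - {"tx":0.0,"ty":0.0,"tz":-0.01,"rx":0.0,"ry":0.0,"rz":0.0,"hand":-1.0}
    - {"tx":0.0,"ty":0.0,"tz":-0.018,"rx":0.0,"ry":0.0,"rz":0.0,"hand":-1.0}
    - {"tx":0.0,"ty":0.0,"tz":-0.02,"rx":0.0,"ry":0.0,"rz":0.0,"hand":-1.0}
    - {"tx":0.0,"ty":0.0,"tz":-0.02,"rx":0.0,"ry":0.0,"rz":0.0,"hand":-1.0}

```text
t: 9.07
position: [447.7, -117.8, 171.6]
orientation: [-0.0, -0.001, 1.0, -0.0]
force: [-0.5, -0.6, -0.9]
grip_width: 0.171
```

Emit:
apply_moves:
  moves:
    - {"tx":0.0,"ty":0.0,"tz":-0.005,"rx":0.0,"ry":0.0,"rz":0.0,"hand":-1.0}
    - {"tx":0.0,"ty":0.0,"tz":-0.01,"rx":0.0,"ry":0.0,"rz":0.0,"hand":-1.0}
    - {"tx":0.0,"ty":0.0,"tz":-0.01,"rx":0.0,"ry":0.0,"rz":0.0,"hand":-1.0}

```text
t: 9.45
position: [447.7, -117.8, 167.5]
orientation: [-0.0, -0.001, 1.0, -0.0]
force: [0.3, -0.4, -2.4]
grip_width: 0.173
```

Emit:
apply_moves:
  moves:
    - {"tx":0.0,"ty":0.0,"tz":-0.008,"rx":0.0,"ry":0.0,"rz":0.0,"hand":-1.0}
    - {"tx":0.0,"ty":0.0,"tz":-0.016,"rx":0.0,"ry":0.0,"rz":0.0,"hand":-1.0}
    - {"tx":0.0,"ty":0.0,"tz":-0.022,"rx":0.0,"ry":0.0,"rz":0.0,"hand":-1.0}
    - {"tx":0.0,"ty":0.0,"tz":-0.022,"rx":0.0,"ry":0.0,"rz":0.0,"hand":-1.0}

```text
t: 9.95
position: [447.7, -117.8, 158.7]
orientation: [-0.0, -0.001, 1.0, -0.0]
force: [0.4, -0.1, -2.5]
grip_width: 0.167
```

Emit:
apply_moves:
  moves:
    - {"tx":0.0,"ty":0.0,"tz":-0.003,"rx":0.0,"ry":0.0,"rz":0.0,"hand":-1.0}
    - {"tx":0.0,"ty":0.0,"tz":-0.006,"rx":0.0,"ry":0.0,"rz":0.0,"hand":-1.0}
    - {"tx":0.0,"ty":0.0,"tz":-0.008,"rx":0.0,"ry":0.0,"rz":0.0,"hand":-1.0}
    - {"tx":0.0,"ty":0.0,"tz":-0.01,"rx":0.0,"ry":0.0,"rz":0.0,"hand":-1.0}
    - {"tx":0.0,"ty":0.0,"tz":-0.01,"rx":0.0,"ry":0.0,"rz":0.0,"hand":-1.0}

```text
t: 10.58
position: [448.0, -117.8, 155.1]
orientation: [0.0, -0.001, 1.0, -0.0]
force: [-0.4, 0.7, 3.8]
grip_width: 0.171
```

```bash
python3 - <<'E'
from h import *
s,im=show('wrist','w9.png',(200,120,440,300),3.3); print(s['position'].tolist(),s['orientation'].tolist(),s['grip_width'],s['force'])
for i in range(4): print(sense()['position'],sense()['force']); get_image('side')
E
```

```text
[447.989925061287, -117.83265901657047, 155.10796157554347] [0.0002305226309699859, -0.0008586993146592977, 0.9999996041030389, -3.589664380524967e-05] 0.17125037412709684 [-0.44020339  0.69878545  3.8390506 ]
[ 448.00482853 -117.82241203  155.10261188] [-0.97541383  0.92744679  3.212118  ]
[ 447.94082665 -117.83880983  155.06258763] [-0.81972308  0.32638778  2.49856754]
[ 447.98560934 -117.83685707  155.06336137] [-1.55748171 -0.51387173  3.07219334]
[ 447.94389692 -117.84116865  155.02779506] [-0.89463759  0.37448032  2.49571788]
```

View pics/w9.png

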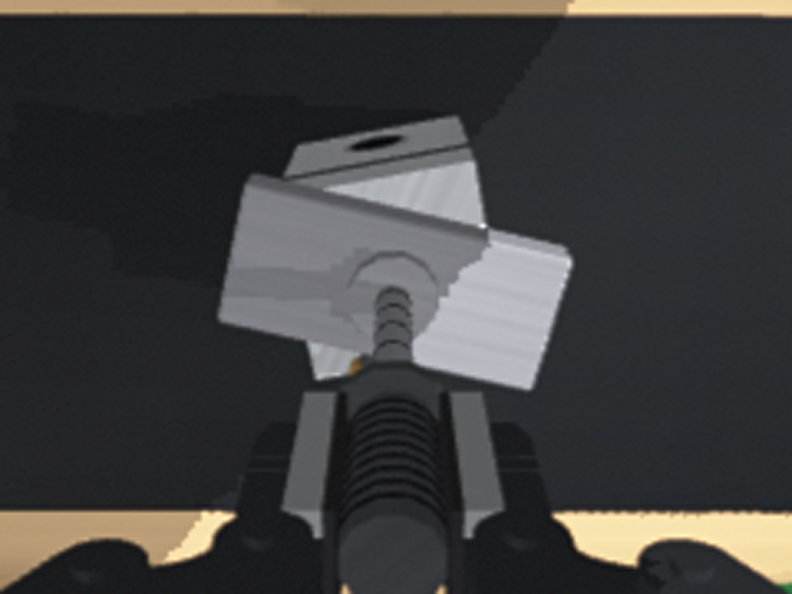

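Emit:
apply_moves:
  moves:
    - {"tx":0.0,"ty":0.0,"tz":-0.003,"rx":0.0,"ry":0.0,"rz":0.0,"hand":-1.0}
    - {"tx":0.0,"ty":0.0,"tz":-0.006,"rx":0.0,"ry":0.0,"rz":0.0,"hand":-1.0}
    - {"tx":0.0,"ty":0.0,"tz":-0.009,"rx":0.0,"ry":0.0,"rz":0.0,"hand":-1.0}
    - {"tx":0.0,"ty":0.0,"tz":-0.012,"rx":0.0,"ry":0.0,"rz":0.0,"hand":-1.0}
    - {"tx":0.0,"ty":0.0,"tz":-0.014,"rx":0.0,"ry":0.0,"rz":0.0,"hand":-1.0}
    - {"tx":0.0,"ty":0.0,"tz":-0.016,"rx":0.0,"ry":0.0,"rz":0.0,"hand":-1.0}
  newtons: 20

```text
t: 11.58
position: [447.9, -117.8, 148.5]
orientation: [0.0, -0.001, 1.0, -0.0]
force: [-0.3, -0.7, 3.3]
grip_width: 0.174
```

Emit:
apply_moves:
  moves:
    - {"tx":0.0,"ty":0.0,"tz":-0.0025,"rx":0.0,"ry":0.0,"rz":0.0,"hand":-1.0}

```text
t: 11.7
position: [447.9, -117.8, 147.5]
orientation: [0.0, -0.001, 1.0, -0.0]
force: [0.3, -0.8, 3.0]
grip_width: 0.175
```

Emit:
apply_moves:
  moves:
    - {"tx":0.0,"ty":0.0,"tz":-0.0025,"rx":0.0,"ry":0.0,"rz":0.0,"hand":-1.0}

```text
t: 11.82
position: [447.9, -117.8, 146.5]
orientation: [0.0, -0.001, 1.0, -0.0]
force: [1.0, -0.4, 2.9]
grip_width: 0.174
```

Emit:
apply_moves:
  moves:
    - {"tx":0.0,"ty":0.0,"tz":-0.002,"rx":0.0,"ry":0.0,"rz":0.0,"hand":-1.0}
    - {"tx":0.0,"ty":0.0,"tz":-0.002,"rx":0.0,"ry":0.0,"rz":0.0,"hand":-1.0}

```text
t: 12.08
position: [448.0, -117.8, 146.0]
orientation: [0.0, -0.001, 1.0, -0.0]
force: [-0.8, -0.3, 5.4]
grip_width: 0.169
```

Emit:
apply_moves:
  moves:
    - {"tx":0.0,"ty":0.0,"tz":-0.002,"rx":0.0,"ry":0.0,"rz":0.0,"hand":-1.0}
    - {"tx":0.0,"ty":0.0,"tz":-0.002,"rx":0.0,"ry":0.0,"rz":0.0,"hand":-1.0}

```text
t: 12.32
position: [448.4, -117.9, 145.8]
orientation: [0.001, -0.001, 1.0, -0.0]
force: [-1.8, -0.4, 9.7]
grip_width: 0.168
```

Emit:
apply_moves:
  moves:
    - {"tx":0.0,"ty":0.0,"tz":-0.002,"rx":0.0,"ry":0.0,"rz":0.0,"hand":-1.0}
    - {"tx":0.0,"ty":0.0,"tz":-0.002,"rx":0.0,"ry":0.0,"rz":0.0,"hand":-1.0}

```text
t: 12.58
position: [448.8, -118.0, 145.6]
orientation: [0.001, -0.001, 1.0, -0.0]
force: [-2.4, -0.3, 14.4]
grip_width: 0.171
```

```bash
python3 - <<'E'
from h import *
s,im=show('wrist','w10.png',(200,120,440,300),3.3); print(s['position'].tolist(),s['orientation'].tolist(),s['grip_width'],s['force'])
s,im=show('side','s10.png',(270,150,430,270),5)
for i in range(4): print(sense()['position'],sense()['force']); get_image('top')
E
```

```text
[448.84917032442775, -117.97933671133087, 145.60439902710652] [0.0011524194692451451, -0.0011763584299701087, 0.9999986010917534, -0.00029312923292989303] 0.1709463712004771 [-2.41215618 -0.30447724 14.389858  ]
[ 448.85015573 -117.98211131  145.61486306] [-2.80564096 -0.25977507 15.40014134]
[ 448.84412952 -117.96396141  145.60263314] [-2.3720299   0.56362531 15.55990168]
[ 448.86582596 -117.94747971  145.61086203] [-2.7649354   0.38865194 15.65580496]
[ 448.84193834 -117.97513107  145.60203961] [-2.43079303  0.18914197 14.55478206]
```

View pics/w10.png

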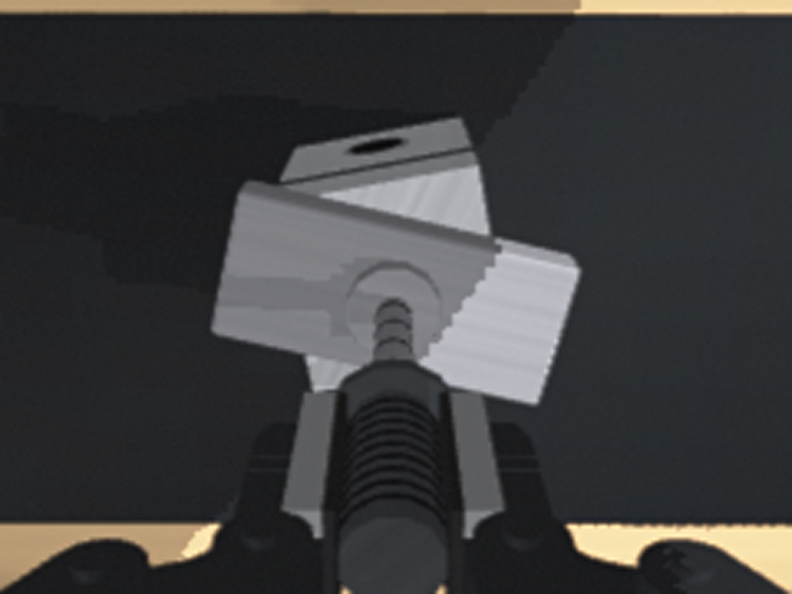

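View pics/s10.png

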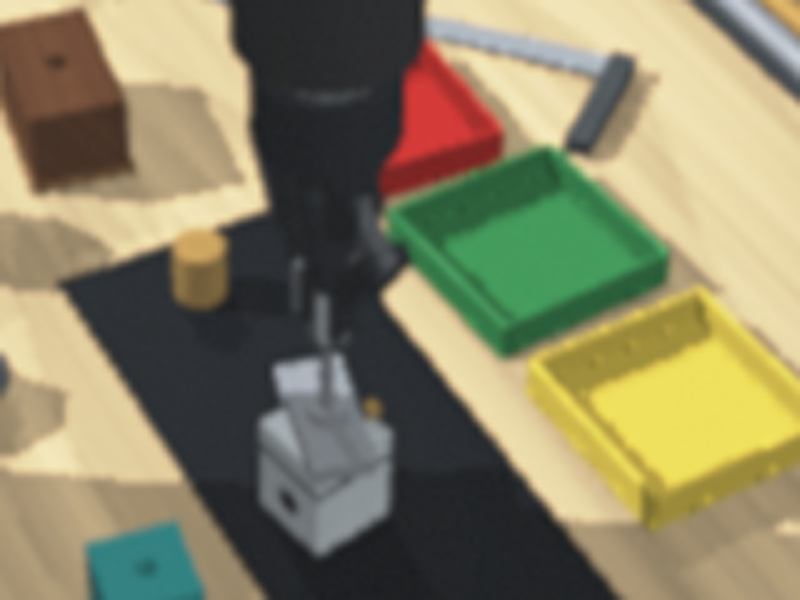

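Emit:
apply_moves:
  moves:
    - {"tx":0.0,"ty":0.0,"tz":0.005,"rx":0.0,"ry":0.0,"rz":0.0,"hand":-1.0}
    - {"tx":0.0,"ty":0.0,"tz":0.01,"rx":0.0,"ry":0.0,"rz":0.0,"hand":-1.0}
    - {"tx":0.0,"ty":0.0,"tz":0.03,"rx":0.0,"ry":0.0,"rz":0.0,"hand":-1.0}
    - {"tx":0.0,"ty":0.0,"tz":0.06,"rx":0.0,"ry":0.0,"rz":0.0,"hand":-1.0}
    - {"tx":0.0,"ty":0.0,"tz":0.11,"rx":0.0,"ry":0.0,"rz":0.0,"hand":-1.0}
    - {"tx":0.0,"ty":0.0,"tz":0.18,"rx":0.0,"ry":0.0,"rz":0.0,"hand":-1.0}
    - {"tx":0.0,"ty":0.0,"tz":0.23,"rx":0.0,"ry":0.0,"rz":0.0,"hand":-1.0}
    - {"tx":0.0,"ty":0.0,"tz":0.23,"rx":0.0,"ry":0.0,"rz":0.0,"hand":-1.0}
  newtons: 40

```text
t: 13.88
position: [448.8, -117.7, 238.0]
orientation: [0.002, -0.001, 1.0, 0.0]
force: [-0.2, -0.4, -2.8]
grip_width: 0.173
```

Emit:
apply_moves:
  moves:
    - {"tx":0.0,"ty":0.06,"tz":0.0,"rx":0.0,"ry":0.0,"rz":0.0,"hand":-1.0}
    - {"tx":0.0,"ty":0.17,"tz":0.0,"rx":0.0,"ry":0.0,"rz":0.0,"hand":-1.0}
    - {"tx":0.009,"ty":0.3,"tz":0.0,"rx":0.0,"ry":0.0,"rz":0.0,"hand":-1.0}
    - {"tx":0.009,"ty":0.44,"tz":0.0,"rx":0.0,"ry":0.0,"rz":0.0,"hand":-1.0}
    - {"tx":0.009,"ty":0.58,"tz":0.0,"rx":0.0,"ry":0.0,"rz":0.0,"hand":-1.0}
    - {"tx":0.009,"ty":0.71,"tz":0.0,"rx":0.0,"ry":0.0,"rz":0.0,"hand":-1.0}
    - {"tx":0.009,"ty":0.81,"tz":0.0,"rx":0.0,"ry":0.0,"rz":0.0,"hand":-1.0}
    - {"tx":0.009,"ty":0.88,"tz":0.0,"rx":0.0,"ry":0.0,"rz":0.0,"hand":-1.0}
    - {"tx":0.009,"ty":0.922,"tz":0.0,"rx":0.0,"ry":0.0,"rz":0.0,"hand":-1.0}
    - {"tx":0.009,"ty":0.922,"tz":0.0,"rx":0.0,"ry":0.0,"rz":0.0,"hand":-1.0}
    - {"tx":0.009,"ty":0.922,"tz":0.0,"rx":0.0,"ry":0.0,"rz":0.0,"hand":-1.0}

```text
t: 15.25
position: [451.2, 250.2, 235.8]
orientation: [-0.0, -0.001, 1.0, -0.0]
force: [-0.5, 0.2, -2.0]
grip_width: 0.173
```

```bash
python3 - <<'E'
from h import *
get_image('top')
s,im=show('wrist','w11.png',(200,120,440,300),3.3); print(s['position'].tolist(),s['orientation'].tolist(),s['grip_width'],s['force'])
s,im=show('side','s11.png',(220,80,380,200),5)
E
```

```text
[451.3027266129171, 250.10600411634064, 235.9411527904392] [-0.00017396297666620646, -0.00045807157210636727, 0.9999998677365031, -0.00015631472706083228] 0.17309971363586793 [-0.01278759 -0.69622558 -2.14738715]
```

View pics/w11.png

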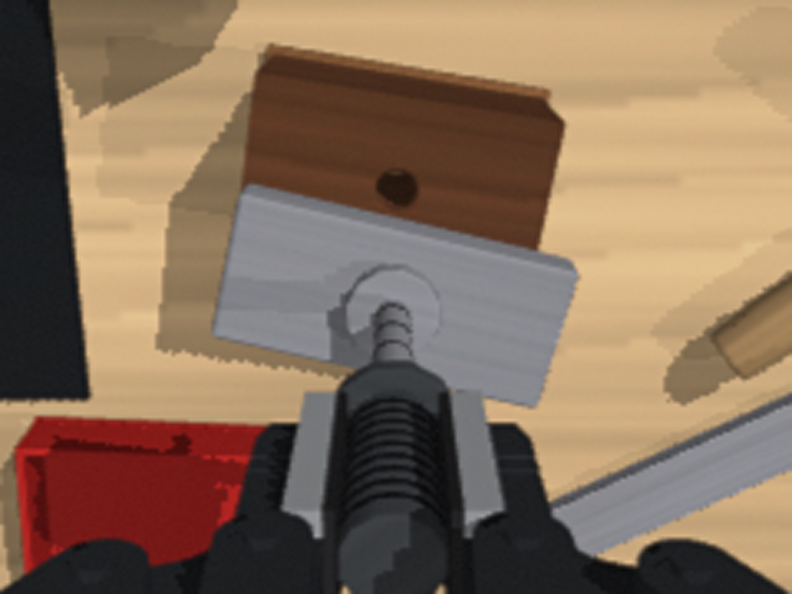

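View pics/s11.png

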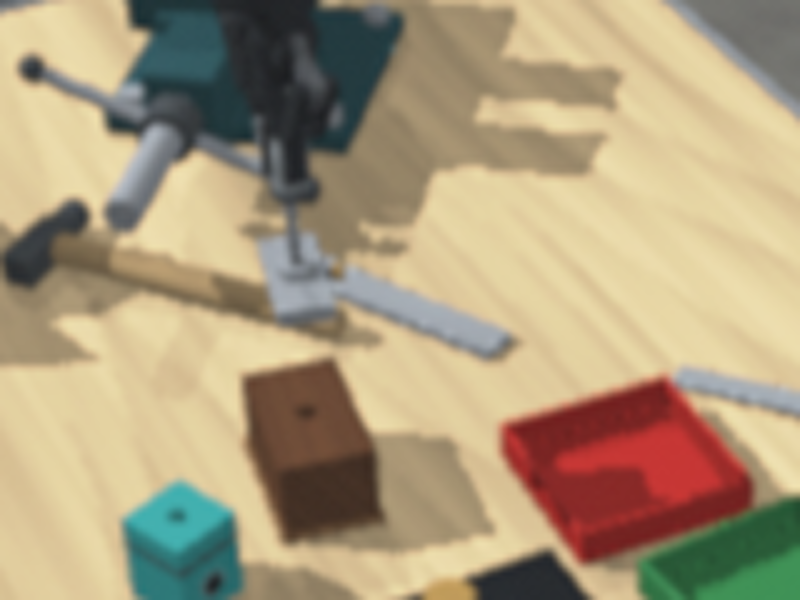

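```bash
python3 - <<'E'
from h import *
s={'position':np.array([451.303,250.106,235.941]),'orientation':[-0.000174,-0.000458,1,-0.000156]}
C=cam('wrist',s)
px=lambda x,y:((x+.5)/3.3-.5+200,(y+.5)/3.3-.5+120)
print('hole',onz(C,px(397.5,187),60))
P=np.array([onz(C,px(x,y),235.94-78.9+12) for x,y in [(248,196),(570,275),(540,406),(215,334)]])[:,:2]
c=P.mean(0); print(P.round(1),c)
print(np.hypot(*(P[1]-P[0])),np.hypot(*(P[2]-P[1])))
im=cv2.imread('pics/w11.png')
def D(pts,col):
    q=np.array([(proj(C,p)-[200,120]+.5)*3.3-.5 for p in pts]);cv2.polylines(im,[np.round(q).astype(int)],True,col,1)
yaw=np.radians(-13.2);cy,sy=np.cos(yaw),np.sin(yaw); zf=235.94-78.9; ax=c
for z in (0,12): D([[ax[0]+cy*a-sy*b,ax[1]+sy*a+cy*b,zf+z] for a,b in [(-18,-40),(18,-40),(18,40),(-18,40)]],(0,0,255))
t=np.linspace(0,2*np.pi,40)
for e,col in ((24.8,(0,255,0)),(27.8,(0,0,255)),(30.8,(255,0,0))):
    H=zf-e
    for r,z in [(11,zf+12),(8,H+138),(12,H+100)]: D([[ax[0]+r*np.cos(a),ax[1]+r*np.sin(a),z] for a in t],col)
cv2.imwrite('pics/w11o.png',im)
E
```

```text
hole [450.93572057 252.12000348  60.        ]
[[425.9 218.1]
 [444.5 291.4]
 [477.9 286.1]
 [459.3 208.9]] [451.89700926 251.13773066]
75.59892090278836 33.81531569217697
```

View pics/w11o.png

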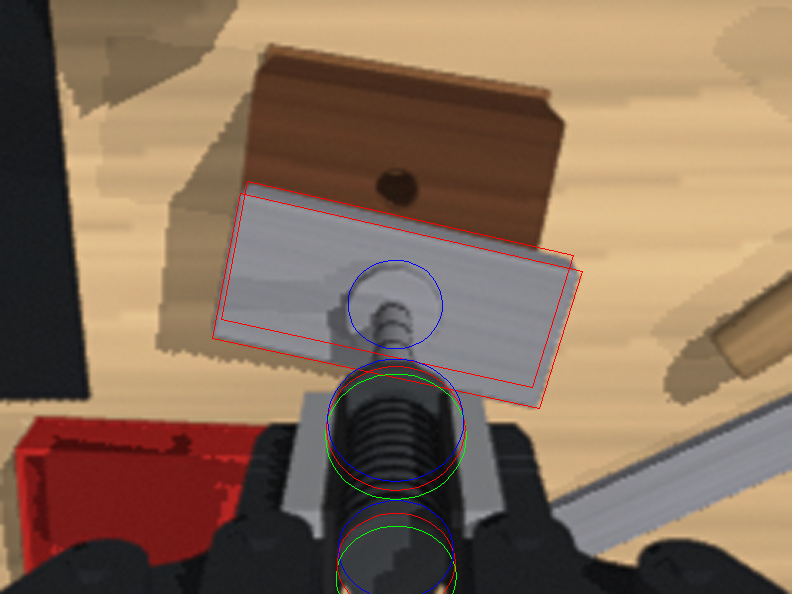

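Emit:
apply_moves:
  moves:
    - {"tx":-0.0015,"ty":0.002,"tz":-0.06,"rx":0.0,"ry":0.0,"rz":0.0,"hand":-1.0}
    - {"tx":-0.0015,"ty":0.002,"tz":-0.12,"rx":0.0,"ry":0.0,"rz":0.0,"hand":-1.0}
    - {"tx":-0.0015,"ty":0.002,"tz":-0.155,"rx":0.0,"ry":0.0,"rz":0.0,"hand":-1.0}
    - {"tx":-0.0015,"ty":0.002,"tz":-0.165,"rx":0.0,"ry":0.0,"rz":0.0,"hand":-1.0}
    - {"tx":-0.0015,"ty":0.002,"tz":-0.175,"rx":0.0,"ry":0.0,"rz":0.0,"hand":-1.0}
    - {"tx":-0.0015,"ty":0.002,"tz":-0.185,"rx":0.0,"ry":0.0,"rz":0.0,"hand":-1.0}

```text
t: 16.15
position: [451.2, 252.1, 162.6]
orientation: [0.0, -0.001, 1.0, 0.0]
force: [-0.1, 0.0, -1.8]
grip_width: 0.171
```

Now inside the hole, with no contact. I'll lower it the rest of the way.

Emit:
apply_moves:
  moves:
    - {"tx":0.0,"ty":0.0,"tz":-0.015,"rx":0.0,"ry":0.0,"rz":0.0,"hand":-1.0}
    - {"tx":0.0,"ty":0.0,"tz":-0.03,"rx":0.0,"ry":0.0,"rz":0.0,"hand":-1.0}
    - {"tx":0.0,"ty":0.0,"tz":-0.045,"rx":0.0,"ry":0.0,"rz":0.0,"hand":-1.0}
    - {"tx":0.0,"ty":0.0,"tz":-0.055,"rx":0.0,"ry":0.0,"rz":0.0,"hand":-1.0}
    - {"tx":0.0,"ty":0.0,"tz":-0.06,"rx":0.0,"ry":0.0,"rz":0.0,"hand":-1.0}
    - {"tx":0.0,"ty":0.0,"tz":-0.06,"rx":0.0,"ry":0.0,"rz":0.0,"hand":-1.0}

```text
t: 16.9
position: [450.8, 251.9, 138.1]
orientation: [0.0, -0.001, 1.0, 0.0]
force: [-0.1, 0.2, -2.3]
grip_width: 0.167
```

```bash
python3 - <<'E'
from h import *
s,im=show('wrist','w12.png',(200,120,440,300),3.3); print(s['position'].tolist(),s['orientation'].tolist(),s['grip_width'],s['force'])
s,im=show('side','s12.png',(220,80,380,200),5)
E
```

```text
[450.84195488961586, 251.85475213406878, 138.0939243187581] [2.5369620729661845e-05, -0.0008233993129082845, 0.9999996593640884, 5.1397091273230635e-05] 0.1672507600118146 [-0.0516758   0.24186298 -2.31717115]
```

View pics/w12.png

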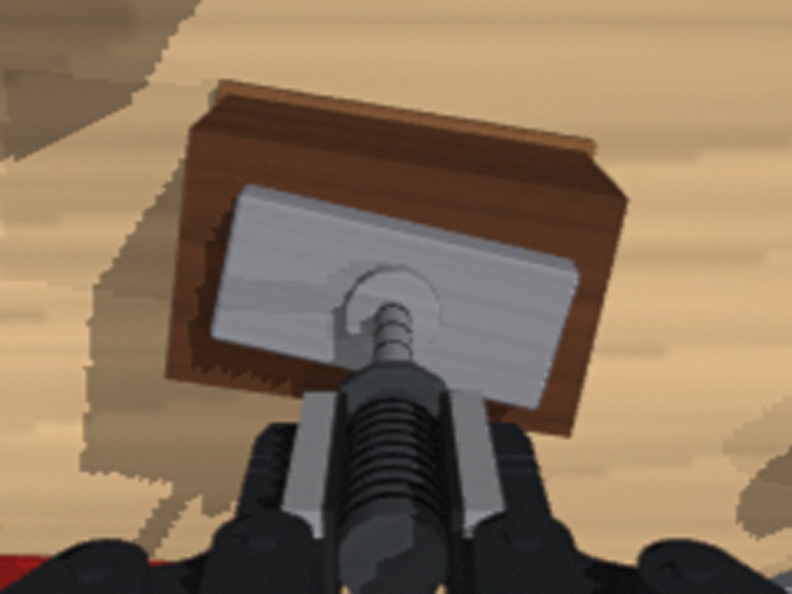

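Emit:
apply_moves:
  moves:
    - {"tx":0.0,"ty":0.0,"tz":-0.003,"rx":0.0,"ry":0.0,"rz":0.0,"hand":-1.0}
    - {"tx":0.0,"ty":0.0,"tz":-0.003,"rx":0.0,"ry":0.0,"rz":0.0,"hand":-1.0}

```text
t: 17.25
position: [451.0, 252.0, 137.2]
orientation: [0.0, -0.001, 1.0, 0.0]
force: [-1.6, -0.4, 1.5]
grip_width: 0.173
```

Emit:
apply_moves:
  moves:
    - {"tx":0.0,"ty":0.0,"tz":-0.003,"rx":0.0,"ry":0.0,"rz":0.0,"hand":-1.0}
    - {"tx":0.0,"ty":0.0,"tz":-0.003,"rx":0.0,"ry":0.0,"rz":0.0,"hand":-1.0}

```text
t: 17.5
position: [451.0, 252.0, 135.8]
orientation: [0.0, -0.001, 1.0, 0.0]
force: [-0.8, 0.5, 2.6]
grip_width: 0.175
```

Emit:
apply_moves:
  moves:
    - {"tx":0.0,"ty":0.0,"tz":-0.003,"rx":0.0,"ry":0.0,"rz":0.0,"hand":-1.0}
    - {"tx":0.0,"ty":0.0,"tz":-0.003,"rx":0.0,"ry":0.0,"rz":0.0,"hand":-1.0}

```text
t: 17.75
position: [451.0, 252.0, 134.5]
orientation: [0.0, -0.001, 1.0, 0.0]
force: [-0.2, 0.2, 2.4]
grip_width: 0.173
```

Emit:
apply_moves:
  moves:
    - {"tx":0.0,"ty":0.0,"tz":0.0,"rx":0.0,"ry":0.0,"rz":0.0,"hand":-0.4}
    - {"tx":0.0,"ty":0.0,"tz":0.0,"rx":0.0,"ry":0.0,"rz":0.0,"hand":0.2}
    - {"tx":0.0,"ty":0.0,"tz":0.0,"rx":0.0,"ry":0.0,"rz":0.0,"hand":1.0}
    - {"tx":0.0,"ty":0.0,"tz":0.0,"rx":0.0,"ry":0.0,"rz":0.0,"hand":1.0}
    - {"tx":0.0,"ty":0.0,"tz":0.03,"rx":0.0,"ry":0.0,"rz":0.0,"hand":1.0}
    - {"tx":0.0,"ty":0.0,"tz":0.1,"rx":0.0,"ry":0.0,"rz":0.0,"hand":1.0}
    - {"tx":0.0,"ty":0.0,"tz":0.25,"rx":0.0,"ry":0.0,"rz":0.0,"hand":1.0}
    - {"tx":0.0,"ty":0.0,"tz":0.4,"rx":0.0,"ry":0.0,"rz":0.0,"hand":1.0}
    - {"tx":0.0,"ty":0.0,"tz":0.4,"rx":0.0,"ry":0.0,"rz":0.0,"hand":1.0}

```text
t: 18.88
position: [452.7, 253.2, 300.9]
orientation: [0.004, -0.001, 1.0, 0.003]
force: [-0.8, 0.1, -1.1]
grip_width: 0.999
```

```bash
python3 - <<'E'
from h import *
s,im=show('wrist','w13.png',(220,60,420,210),4); print(s['position'].tolist(),s['orientation'].tolist(),s['grip_width'],s['force'])
s,im=show('side','s13.png',(220,80,380,200),5)
E
```

```text
[452.7364786128279, 253.17403011244645, 300.911115171011] [0.0038554612494242553, -0.0010460407634704971, 0.9999861954471965, 0.0034132290161717127] 0.9989645706980634 [-0.78470148  0.12112276 -1.07615668]
```

View pics/w13.png

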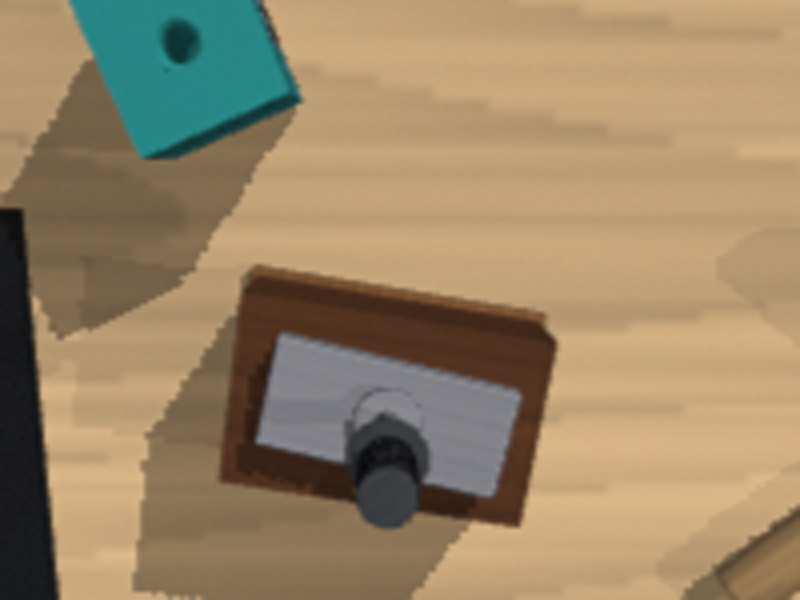

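View pics/s13.png

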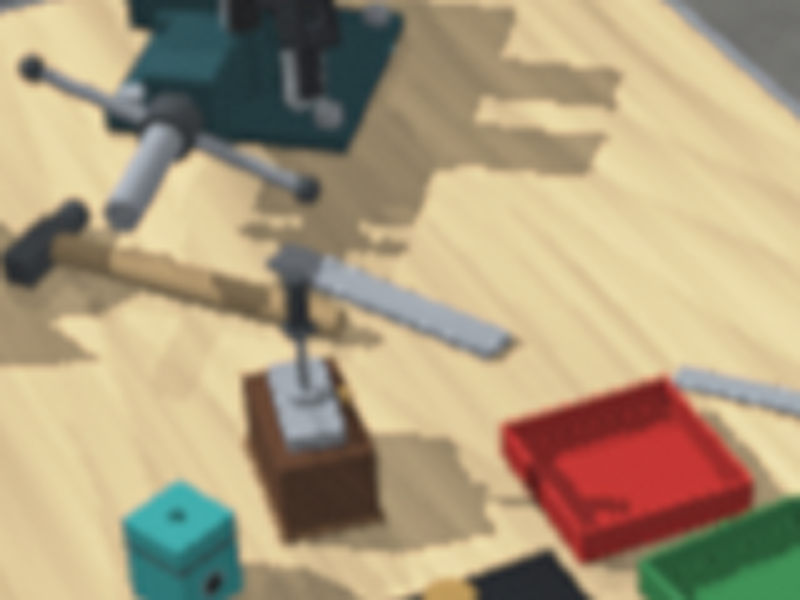

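```bash
python3 - <<'E'
from h import *
s={'position':np.array([452.7364786128279, 253.17403011244645, 300.911115171011]),'orientation':[0.0038554612494242553, -0.0010460407634704971, 0.9999861954471965, 0.0034132290161717127]}
C=cam('wrist',s)
px=lambda x,y:((x+.5)/4-.5+220,(y+.5)/4-.5+60)
P=np.array([onz(C,px(x,y),72) for x,y in [(283,332),(521,390),(492,497),(257,444)]])[:,:2]
c=P.mean(0);print(P.round(1),c)
for z in (158,162,166,170,174):
    q=np.array([proj(C,[c[0]+8*np.cos(a),c[1]+8*np.sin(a),z]) for a in np.linspace(0,6.28,60)])
    q=(q-[220,60]+.5)*4-.5; print(z,q.min(0).round(0),q.max(0).round(0))
Ct=cam('top')
im=cv2.imread('pics/top0.png')
for n,q in [('Y',[(492,51),(626,49),(628,183),(490,185)])]:
    P=np.array([onz(Ct,((x+.5)/3.3-.5+180,(y+.5)/3.3-.5+90),28) for x,y in q]);print(P.round(1),P.mean(0))
E
```

```text
[[423.8 219.5]
 [442.1 295.1]
 [477.7 286.8]
 [459.9 210. ]] [450.87160797 252.84328216]
158 [357. 458.] [421. 519.]
162 [357. 461.] [421. 523.]
166 [357. 465.] [422. 528.]
170 [356. 470.] [422. 533.]
174 [356. 474.] [422. 538.]
[[ 717.3  -90.9   28. ]
 [ 721.5 -215.9   28. ]
 [ 592.1 -217.4   28. ]
 [ 588.   -90.7   28. ]] [ 654.7101655 -153.7365071   28.       ]
```

Emit:
apply_moves:
  moves:
    - {"tx":-0.006,"ty":-0.15,"tz":0.0,"rx":0.0,"ry":0.0,"rz":0.0,"hand":1.0}
    - {"tx":-0.006,"ty":-0.3,"tz":0.0,"rx":0.0,"ry":0.0,"rz":0.02,"hand":1.0}
    - {"tx":-0.006,"ty":-0.45,"tz":-0.05,"rx":0.0,"ry":0.0,"rz":0.04,"hand":1.0}
    - {"tx":-0.006,"ty":-0.6,"tz":-0.1,"rx":0.0,"ry":0.0,"rz":0.059,"hand":1.0}
    - {"tx":-0.006,"ty":-0.75,"tz":-0.2,"rx":0.0,"ry":0.0,"rz":0.059,"hand":1.0}
    - {"tx":-0.006,"ty":-0.87,"tz":-0.28,"rx":0.0,"ry":0.0,"rz":0.059,"hand":1.0}
    - {"tx":-0.006,"ty":-0.923,"tz":-0.31,"rx":0.0,"ry":0.0,"rz":0.059,"hand":1.0}
    - {"tx":-0.006,"ty":-0.923,"tz":-0.31,"rx":0.0,"ry":0.0,"rz":0.059,"hand":1.0}
    - {"tx":-0.006,"ty":-0.923,"tz":-0.31,"rx":0.0,"ry":0.0,"rz":0.059,"hand":1.0}
    - {"tx":-0.006,"ty":-0.923,"tz":-0.31,"rx":0.0,"ry":0.0,"rz":0.059,"hand":1.0}

```text
t: 20.23
position: [448.8, -116.6, 170.9]
orientation: [0.0, -0.094, 0.996, 0.0]
force: [0.4, -0.3, 0.2]
grip_width: 0.999
```

```bash
python3 - <<'E'
from h import *
get_image('side')
s,im=show('wrist','w14.png',(220,120,420,270),4); print(s['position'].tolist(),s['orientation'].tolist(),s['qd'].round(3))
E
```

```text
[448.7837174111618, -116.60714617300651, 170.99117391453228] [0.00048727112442217504, -0.09403746988889648, 0.9955685385413451, 4.3478691965693566e-05] [ 0.001 -0.004  0.001 -0.001  0.     0.002]
```

View pics/w14.png

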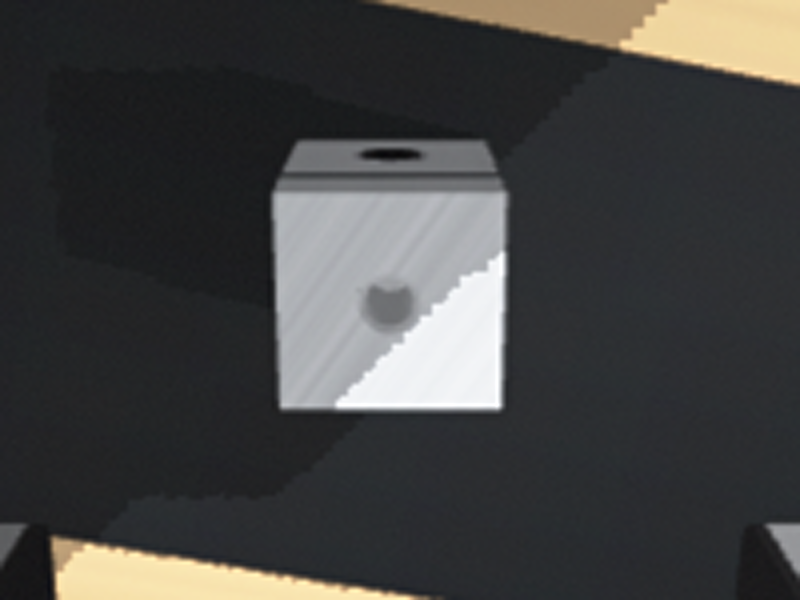

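```bash
python3 - <<'E'
from h import *
s={'position':np.array([448.7837, -116.607, 170.991]),'orientation':[0.000487, -0.094037, 0.9955685,0.0000435]}
C=cam('wrist',s)
px=lambda x,y:((x+.5)/4-.5+220,(y+.5)/4-.5+120)
P=np.array([onz(C,px(x,y),67) for x,y in [(274,191),(507,190),(502,408),(280,409)]])[:,:2]
print(P.round(1),P.mean(0)); print([np.hypot(*(P[(i+1)%4]-P[i])).round(1) for i in range(4)])
E
```

```text
[[ 428.1 -146.6]
 [ 418.5  -97.5]
 [ 468.1  -87.6]
 [ 477.9 -137.3]] [ 448.13983403 -117.253613  ]
[np.float64(50.0), np.float64(50.6), np.float64(50.7), np.float64(50.7)]
```

Emit:
apply_moves:
  moves:
    - {"tx":0.0,"ty":-0.001,"tz":-0.1,"rx":0.0,"ry":0.0,"rz":0.0,"hand":1.0}
    - {"tx":0.0,"ty":-0.001,"tz":-0.22,"rx":0.0,"ry":0.0,"rz":0.0,"hand":1.0}
    - {"tx":0.0,"ty":-0.001,"tz":-0.32,"rx":0.0,"ry":0.0,"rz":0.0,"hand":1.0}
    - {"tx":0.0,"ty":-0.001,"tz":-0.365,"rx":0.0,"ry":0.0,"rz":0.0,"hand":1.0}
    - {"tx":0.0,"ty":-0.001,"tz":-0.379,"rx":0.0,"ry":0.0,"rz":0.0,"hand":1.0}
    - {"tx":0.0,"ty":-0.001,"tz":-0.379,"rx":0.0,"ry":0.0,"rz":0.0,"hand":0.5}
    - {"tx":0.0,"ty":-0.001,"tz":-0.379,"rx":0.0,"ry":0.0,"rz":0.0,"hand":0.3}
    - {"tx":0.0,"ty":-0.001,"tz":-0.379,"rx":0.0,"ry":0.0,"rz":0.0,"hand":0.0}
    - {"tx":0.0,"ty":-0.001,"tz":-0.379,"rx":0.0,"ry":0.0,"rz":0.0,"hand":-1.0}
    - {"tx":0.0,"ty":-0.001,"tz":-0.379,"rx":0.0,"ry":0.0,"rz":0.0,"hand":-1.0}
    - {"tx":0.0,"ty":-0.001,"tz":-0.379,"rx":0.0,"ry":0.0,"rz":0.0,"hand":-1.0}
  newtons: 60

```text
t: 21.7
position: [449.3, -117.7, 20.1]
orientation: [0.001, -0.094, 0.996, -0.0]
force: [-1.4, 0.6, 7.1]
grip_width: 0.579
```

```bash
python3 - <<'E'
from h import *
s,im=show('wrist','w15.png'); print(s['position'].tolist(),s['orientation'].tolist(),s['grip_width'],s['force'])
E
```

```text
[449.2642919084333, -117.71666888511531, 20.094095241014696] [0.0011398811770929195, -0.093523421514772, 0.9956164272914637, -2.5404705382577197e-06] 0.5786943957253254 [-1.35049536  0.64654165  7.10482479]
```

View pics/w15.png

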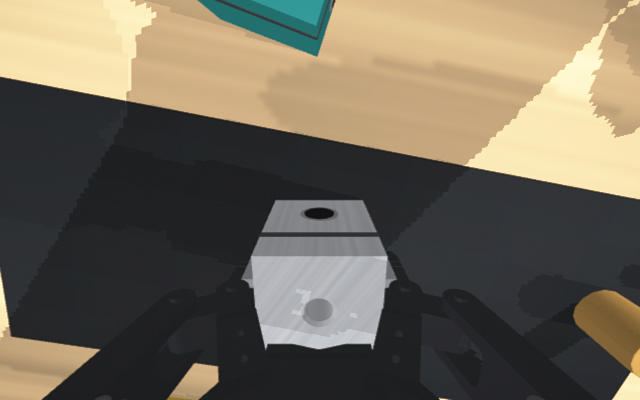

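Emit:
apply_moves:
  moves:
    - {"tx":0.0,"ty":0.0,"tz":0.05,"rx":0.0,"ry":0.0,"rz":0.0,"hand":-1.0}
    - {"tx":0.0,"ty":0.0,"tz":0.15,"rx":0.0,"ry":0.0,"rz":0.0,"hand":-1.0}
    - {"tx":0.06,"ty":-0.01,"tz":0.22,"rx":0.0,"ry":0.0,"rz":-0.02,"hand":-1.0}
    - {"tx":0.18,"ty":-0.03,"tz":0.22,"rx":0.0,"ry":0.0,"rz":-0.04,"hand":-1.0}
    - {"tx":0.3,"ty":-0.06,"tz":0.22,"rx":0.0,"ry":0.0,"rz":-0.054,"hand":-1.0}
    - {"tx":0.42,"ty":-0.08,"tz":0.22,"rx":0.0,"ry":0.0,"rz":-0.054,"hand":-1.0}
    - {"tx":0.49,"ty":-0.091,"tz":0.22,"rx":0.0,"ry":0.0,"rz":-0.054,"hand":-1.0}
    - {"tx":0.516,"ty":-0.091,"tz":0.22,"rx":0.0,"ry":0.0,"rz":-0.054,"hand":-1.0}
    - {"tx":0.516,"ty":-0.091,"tz":0.22,"rx":0.0,"ry":0.0,"rz":-0.054,"hand":-1.0}
    - {"tx":0.516,"ty":-0.091,"tz":0.22,"rx":0.0,"ry":0.0,"rz":-0.054,"hand":-1.0}

```text
t: 23.0
position: [653.6, -154.0, 106.9]
orientation: [-0.0, -0.009, 1.0, 0.0]
force: [-0.6, 0.7, -4.9]
grip_width: 0.581
```

```bash
python3 - <<'E'
from h import *
s,im=show('wrist','w16.png'); print(s['position'].tolist(),s['orientation'].tolist(),s['grip_width'],s['force'])
s,im=show('side','s16.png',(290,130,450,250),5)
E
```

```text
[653.6064006121035, -153.95771889905745, 106.90624052832246] [-0.00040287969736496924, -0.008631446801153644, 0.9999626544908282, 0.00015949208459121526] 0.581189927476912 [-0.59553712  0.65206586 -4.89121127]
```

View pics/w16.png

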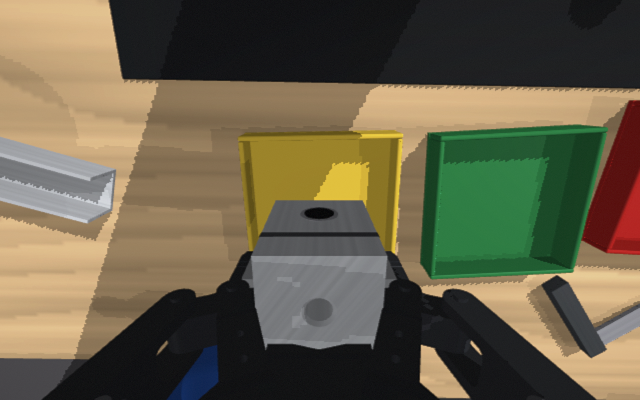

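View pics/s16.png

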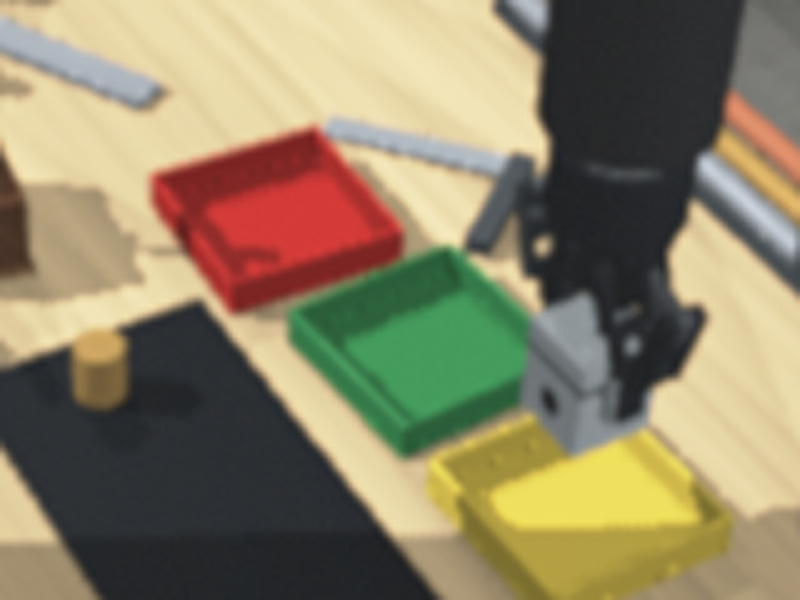

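```bash
python3 - <<'E'
from h import *
s={'position':np.array([653.606,-153.958,106.906]),'orientation':[-0.0004,-0.00863,0.99996,0.00016]}
C=cam('wrist',s)
for p in [(238,139),(403,133),(400,250),(248,250)]: print(p,onz(C,p,28).round(1))
E
```

```text
(238, 139) [ 601.3 -214.8   28. ]
(403, 133) [594.7 -91.6  28. ]
(400, 250) [691.9 -83.8  28. ]
(248, 250) [ 694.2 -212.5   28. ]
```

Emit:
apply_moves:
  moves:
    - {"tx":0.0075,"ty":0.005,"tz":-0.04,"rx":0.0,"ry":0.0,"rz":0.01,"hand":-1.0}
    - {"tx":0.0075,"ty":0.005,"tz":-0.11,"rx":0.0,"ry":0.0,"rz":0.01,"hand":-1.0}
    - {"tx":0.0075,"ty":0.005,"tz":-0.17,"rx":0.0,"ry":0.0,"rz":0.01,"hand":-1.0}
    - {"tx":0.0075,"ty":0.005,"tz":-0.195,"rx":0.0,"ry":0.0,"rz":0.01,"hand":-1.0}
    - {"tx":0.0075,"ty":0.005,"tz":-0.204,"rx":0.0,"ry":0.0,"rz":0.01,"hand":-1.0}
    - {"tx":0.0075,"ty":0.005,"tz":-0.204,"rx":0.0,"ry":0.0,"rz":0.01,"hand":-1.0}

```text
t: 23.85
position: [658.2, -152.2, 25.7]
orientation: [0.0, -0.025, 1.0, -0.0]
force: [0.1, 0.6, -3.6]
grip_width: 0.58
```

Emit:
apply_moves:
  moves:
    - {"tx":0.0,"ty":0.0,"tz":-0.003,"rx":0.0,"ry":0.0,"rz":0.0,"hand":-1.0}
    - {"tx":0.0,"ty":0.0,"tz":-0.005,"rx":0.0,"ry":0.0,"rz":0.0,"hand":-1.0}
    - {"tx":0.0,"ty":0.0,"tz":-0.006,"rx":0.0,"ry":0.0,"rz":0.0,"hand":-1.0}

```text
t: 24.22
position: [657.9, -152.2, 23.2]
orientation: [0.0, -0.024, 1.0, 0.0]
force: [0.2, 0.5, -4.4]
grip_width: 0.579
```

Emit:
apply_moves:
  moves:
    - {"tx":0.0,"ty":0.0,"tz":-0.002,"rx":0.0,"ry":0.0,"rz":0.0,"hand":-1.0}
    - {"tx":0.0,"ty":0.0,"tz":-0.004,"rx":0.0,"ry":0.0,"rz":0.0,"hand":-1.0}
    - {"tx":0.0,"ty":0.0,"tz":-0.004,"rx":0.0,"ry":0.0,"rz":0.0,"hand":-1.0}

```text
t: 24.6
position: [657.9, -152.2, 21.3]
orientation: [0.0, -0.024, 1.0, -0.0]
force: [-0.7, 1.3, -4.5]
grip_width: 0.579
```

Emit:
apply_moves:
  moves:
    - {"tx":0.0,"ty":0.0,"tz":-0.002,"rx":0.0,"ry":0.0,"rz":0.0,"hand":-1.0}
    - {"tx":0.0,"ty":0.0,"tz":-0.003,"rx":0.0,"ry":0.0,"rz":0.0,"hand":-1.0}
    - {"tx":0.0,"ty":0.0,"tz":-0.003,"rx":0.0,"ry":0.0,"rz":0.0,"hand":-1.0}

```text
t: 24.98
position: [657.8, -152.2, 21.2]
orientation: [0.0, -0.025, 1.0, -0.0]
force: [-4.1, 0.9, 4.8]
grip_width: 0.577
```

Emit:
apply_moves:
  moves:
    - {"tx":0.0,"ty":0.0,"tz":0.001,"rx":0.0,"ry":0.0,"rz":0.0,"hand":0.3}
    - {"tx":0.0,"ty":0.0,"tz":0.001,"rx":0.0,"ry":0.0,"rz":0.0,"hand":0.45}
    - {"tx":0.0,"ty":0.0,"tz":0.001,"rx":0.0,"ry":0.0,"rz":0.0,"hand":0.45}
    - {"tx":0.0,"ty":0.0,"tz":0.001,"rx":0.0,"ry":0.0,"rz":0.0,"hand":0.45}
    - {"tx":0.0,"ty":0.0,"tz":0.02,"rx":0.0,"ry":0.0,"rz":0.0,"hand":0.45}
    - {"tx":0.0,"ty":0.0,"tz":0.08,"rx":0.0,"ry":0.0,"rz":0.0,"hand":0.45}
    - {"tx":0.0,"ty":0.0,"tz":0.2,"rx":0.0,"ry":0.0,"rz":0.0,"hand":0.45}
    - {"tx":0.0,"ty":0.0,"tz":0.35,"rx":0.0,"ry":0.0,"rz":0.0,"hand":0.45}
    - {"tx":0.0,"ty":0.0,"tz":0.45,"rx":0.0,"ry":0.0,"rz":0.0,"hand":0.45}
    - {"tx":0.0,"ty":0.0,"tz":0.45,"rx":0.0,"ry":0.0,"rz":0.0,"hand":0.45}

```text
t: 26.22
position: [659.9, -152.5, 205.4]
orientation: [0.004, -0.025, 1.0, -0.0]
force: [-0.7, -0.9, -0.9]
grip_width: 0.726
```

```bash
python3 - <<'E'
from h import *
s,im=show('wrist','w17.png'); print(s['position'].tolist(),s['grip_width'],s['force'])
s,im=show('side','s17.png',(230,90,430,240),4)
E
```

```text
[659.8896871767786, -152.46955971297385, 205.4430590197347] 0.7258138140342836 [-0.66711126 -0.90133455 -0.90531094]
```

View pics/w17.png

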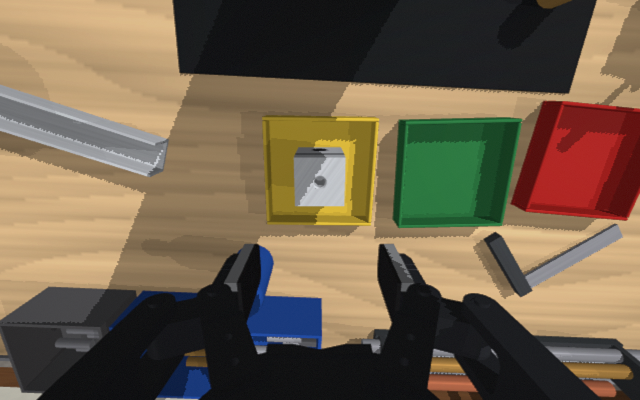

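View pics/s17.png

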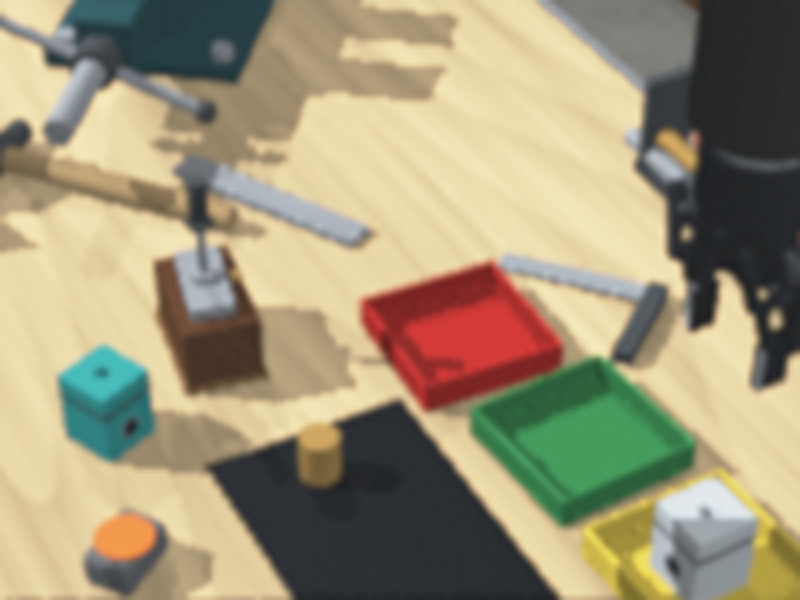

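The wrist view shows the block upright in the middle of the yellow tray, at about (320,178). In the side view the gauge stands upright in its stand and the arm is clear of everything.

```bash
python3 - <<'E'
from station import *
print(close_job(), sense()['t'])
E
```

```text
the job is handed in; nothing more can be done
the job is handed in; nothing more can be done
```

The bore is about 28 to 29 mm deep, so it is shallower than 34 mm, and the block now stands upright in the yellow tray. I handed the job in at about 26 s of the 72 s allowed.

- **Measurement:** I set the bridge flat on the block and slid the rod down against its brake, at about 3 N. It stopped firmly, and I pressed to about 15 N to confirm that.
- **Readings:** Two readings agree on a shallow bore. From the arm's travel the depth is about 28 mm (17 mm starting extension seen in the images plus about 11 mm of slide). From the handle's height back in the stand it is about 29 mm.
- **Disagreement:** The gauge touched the stand about 1.5 mm lower than predicted, so it may have slipped slightly in the grip. The result stays yellow either way: even with the largest starting extension given, 20 mm, and that slip counted in, the depth is at most about 32.5 mm.
- **Last pictures:** The gauge is upright in its stand with the bridge on top, and the gripper is open and clear. The other things in view look undisturbed. The rod was left about 3 mm further out than when it bottomed, because I pressed the bridge down onto the stand.

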